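# Clear the cure plate and build a squared, weighted spreader pile

## Robot

A 6-joint arm with a two-finger parallel gripper is mounted at the origin on a cart in front of the work surface, level with it; the furniture and walls round the work are solid. World frame = base frame: x ahead of the robot, y to its left, z up, the work surface at z = 0. Lengths are in mm, angles in rad, forces in N, time in s.
With the tool pointing down it reaches from about 300 to 775 mm from the base axis. Payload 14.6 kg.
Tool frame: the origin (TCP) lies midway between the tips of the shut fingers; the grasp point (between the pads) lies 19 mm behind it (manip.tcp_to_grasp is the distance from the TCP to the grasp point, in mm); z points along the fingers, x is the direction in which the jaws open and shut, and the axes are right-handed (so a half turn about z gives the same grasp; the last joint's range is limited). The gripper opens to 94 mm and grips with 3 to 60 N. Pads are 16 mm wide; open, the fingers measure 119 mm over their backs; the gripper's body (75 mm by 177 mm) begins 78 mm behind the grasp point.
Start: joints at [-1.214, 0.3, 1.521, -0, 1.321, -0.067], TCP at [226.167, -501.336, 205.446] pointing down, gripper open.
Joint ranges: [-3.03, 3.03], [-0.79, 2.21], [0.23, 2.52], [-1.04, 4.18], [0, 3.07], [-2.55, 2.55]. Speed limits (rad/s): [2.22, 2.22, 2.57, 3.14, 3.14, 3.14].

## Interface

Orientations are given as [roll, pitch, yaw] about the fixed x, y, z axes, in that order (R = Rz(yaw) Ry(pitch) Rx(roll)).
In Python, from cell import manip gives the robot as it stands.
- The arm moves only by the tool arm_command, never from a script. Its argument "steps" is a list of rows, each a list of 3 entries, a list of its own where there are three numbers: the opening, from 0 (shut) to 1 (fully open), then the shift along the tool's x, y, z in cm, then the turn about the tool's z in rad. A call has 1 to 5 rows; each row shifts and turns the commanded pose from where the row before left it, along the tool's axes as they then stand; what a row does not reach is not made up. A row lasts 1/12 s, in which the tool goes at most 41.7 mm and 7.16 degrees, less where a joint would pass 70% of its speed; a pose out of reach is approached as far as the arm can. A call with a gripper value outside its range is refused whole. The fingers move at their own pace and stop on an object; "force" is the grip in N (left out, the last holds). Time passes only in rows, so rows that do not move let the fingers close. It gives the time, the measured TCP pose, the force and the opening at its end, in the units of the state.
- manip.read_state(): the state, without advancing time (a new reading comes with each control period).
- manip.camera(name): name is "side" or "top"; returns (picture, depth): 420x560x3 uint8, red, green, blue; 420x560 float32, mm along the optical axis (not along the pixel's ray), 0 where there is no reading.
- manip.calibration(name): a dict with "fx", "fy", "cx", "cy" (pixels), "R" (3x3) and "t" (3): a world point X has camera coordinates R X + t. Camera axes: x right, y down, z forward; pixel columns grow to the right and rows downward; lengths in mm; the calibration is good to about 2 mm. A picture is of the moment at which its call begins. calibration takes no time and is no camera call.
- manip.sign_off(): hands the job in, once; it reports no verdict.
The state is a dict: "clock": time; "joints": joint angles; "qd": joint speeds; "effort": joint torques, N m; "eef_pos": TCP position; "eef_rot": TCP orientation; "wrist_force": force on the tool from outside, world axes, zero at the start; "moment": the same for the moment, N m; "finger_gap": finger opening in mm.
Only numpy, scipy, OpenCV 4.12 (cv2) and the standard library are available. Lean on these libraries where they do the work, as an engineer would, in place of code of your own. Each camera call takes 0.05 s, during which the arm holds its last target.

## Task

Prepare a curing pile: with the scraper block, not the fingers, sweep all the loose chips off the flat cure plate into the scrap trough at its end, then park the scraper upright on its rubber mat. Stack every heat-spreader plate squarely into one aligned pile in the middle of the scribed outline on the swept plate, long edges parallel to the trough like the outline, and last set the press weight squarely on top, its long side along that of the pile. Leave the loupe, the screw dish and the daughter board alone.

Things in the scene. Friction and masses are not known exactly. Their poses are not given: they have to be found in the camera images.
- cure_plate: Fixed flat aluminium plate with a scrap trough along one end. Origin on the bench under the centre of the plate; x runs along the plate away from the trough, y across it, z up. The flat top is 25 mm above the bench, 130 mm along x (-65 to +65) and 110 mm along y between two low side lips (8 mm wide, 6 mm high, along both y sides). The +x end is open, the -x end drops straight into the trough.
- outline (a point): Centre of the scribed rectangle (56 mm along x, 76 mm along y) on the plate's top, in the middle of the plate, 25 mm above the bench; axes as the plate's.
- trough (a point): Centre of the inner floor of the scrap trough, which adjoins the plate's -x end: it spans x -65 to -140 mm (outer walls 3 mm) and the plate's whole width in the plate's frame; floor 4 mm, rim 18 mm above the bench (7 mm below the plate's top).
- mat: Fixed black rubber mat, 116 mm (its x) by 70 mm (its y), 1 mm thin and flush (the scraper's underside is at bench height on it), where the scraper is parked; origin under its centre.
- scraper_handle (a point): Centre of the black handle rib of the loose scraper block. The scraper stands upright: a bar 96 mm long (its x), 40 mm thick (its y), 16 mm high, with a rib 70 mm (x) by 18 mm (y) on top from 16 to 36 mm height; this point is 27 mm above its underside. 150 g. Grip the rib across its 18 mm.
- weight_knob (a point): Centre of the round knob (26 mm diameter, 22 mm high) of the loose press weight, 35 mm above its underside; the knob's top is at 46 mm. Its dark steel block is 46 mm (its x) by 66 mm (its y) by 18 mm high. 360 to 590 g. The weight's x and y are its block's short and long directions.
- spreader_0_centre (a point): Centre of a loose aluminium heat-spreader plate, 50 mm (its x) by 70 mm (its y) by 12 mm thick (z), 150 g; half-way up. All spreaders are alike; two to four of them are present.
- spreader_1_centre (a point): Centre of a loose aluminium heat-spreader plate, 50 mm (its x) by 70 mm (its y) by 12 mm thick (z), 150 g; half-way up. All spreaders are alike; two to four of them are present.
- spreader_2_centre (a point): Centre of a loose aluminium heat-spreader plate, 50 mm (its x) by 70 mm (its y) by 12 mm thick (z), 150 g; half-way up. All spreaders are alike; two to four of them are present.
- spreader_3_centre (a point): Centre of a loose aluminium heat-spreader plate, 50 mm (its x) by 70 mm (its y) by 12 mm thick (z), 150 g; half-way up. All spreaders are alike; two to four of them are present.
- chip_0_centre (a point): Centre of a loose flat square chip, 18 x 18 mm over its pins, 5 mm thick, 10 g, half-way up; three to five of them lie on the cure plate.
- chip_1_centre (a point): Centre of a loose flat square chip, 18 x 18 mm over its pins, 5 mm thick, 10 g, half-way up; three to five of them lie on the cure plate.
- chip_2_centre (a point): Centre of a loose flat square chip, 18 x 18 mm over its pins, 5 mm thick, 10 g, half-way up; three to five of them lie on the cure plate.
- chip_3_centre (a point): Centre of a loose flat square chip, 18 x 18 mm over its pins, 5 mm thick, 10 g, half-way up; three to five of them lie on the cure plate.
- chip_4_centre (a point): Centre of a loose flat square chip, 18 x 18 mm over its pins, 5 mm thick, 10 g, half-way up; three to five of them lie on the cure plate.
- microscope: Fixed furniture to keep clear of: its head hangs over the bench just right of the work. Head, eyepieces and lamp ring fill world x 0.46 to 0.72, y -0.14 to 0.01, z 0.165 to 0.42 m; the boom goes off to the right behind it. An arm that comes from the right must pass its front (x below 0.40).
- loupe: Bystander, to be left alone: black eyepiece loupe, 36 mm across, 34 mm high; origin under its centre.
- cup_0: Bystander, to be left alone: small black dish of screws, 54 mm across, 18 mm high; origin under its centre.
- module_1: Bystander, to be left alone: small daughter board, 30 x 62 x 8 mm; origin under its centre.
Mind the look-alikes: they are no part of the job. Leave any brown look-alike of the part that bears weight_knob alone.

How it is judged (in metres and radians):
On the way, in this order (a step that is already met when the one before it is completed fails the run):
1. All chips swept off the plate and lying in the trough (x of chip_0_centre in the frame of cure_plate between -0.142 and -0.063 m and y of chip_0_centre in the frame of cure_plate between -0.063 and 0.063 m and height (world z) of each of chip_0_centre, chip_1_centre, chip_2_centre, chip_3_centre, chip_4_centre below 0.022 m and x of chip_1_centre in the frame of cure_plate between -0.142 and -0.063 m and y of chip_1_centre in the frame of cure_plate between -0.063 and 0.063 m and x of chip_2_centre in the frame of cure_plate between -0.142 and -0.063 m and y of chip_2_centre in the frame of cure_plate between -0.063 and 0.063 m and x of chip_3_centre in the frame of cure_plate between -0.142 and -0.063 m and y of chip_3_centre in the frame of cure_plate between -0.063 and 0.063 m and x of chip_4_centre in the frame of cure_plate between -0.142 and -0.063 m and y of chip_4_centre in the frame of cure_plate between -0.063 and 0.063 m), for 0.2 s.
2. All spreaders lie in one squared pile on the outline (horizontal distance between each of spreader_0_centre, spreader_1_centre, spreader_2_centre, spreader_3_centre and outline below 0.006 m and angle between the x axis of each of spreader_0_centre, spreader_1_centre, spreader_2_centre, spreader_3_centre and the x axis of cure_plate, either way round below 0.087 rad and angle between each of spreader_0_centre, spreader_1_centre, spreader_2_centre, spreader_3_centre's own z axis and vertical below 0.05 rad and linear speed of each of spreader_0, spreader_1, spreader_2, spreader_3 below 0.02 m/s and horizontal distance between spreader_0_centre and spreader_1_centre below 0.005 m and horizontal distance between each of spreader_0_centre, spreader_1_centre and spreader_2_centre below 0.005 m and horizontal distance between each of spreader_0_centre, spreader_1_centre, spreader_2_centre and spreader_3_centre below 0.005 m), for 0.2 s.
At the end, for the whole second after the job is handed in: Chips in the trough; scraper upright on the mat (handle centre within 50 mm along, 35 mm across of its centre); spreaders flat, within 6 mm of the outline's centre and 5 mm of each other, turned under 5 degrees; weight flat on top within 10 mm and 7 degrees; all released and at rest (all of step 1 and all of step 2 and x of scraper_handle in the frame of mat between -0.05 and 0.05 m and y of scraper_handle in the frame of mat between -0.035 and 0.035 m and angle between scraper_handle's own z axis and vertical below 0.08 rad and height (world z) of scraper_handle below 0.033 m and linear speed of each of scraper, weight below 0.02 m/s and horizontal distance between weight_knob and outline below 0.01 m and angle between the x axis of weight_knob and the x axis of cure_plate, either way round below 0.13 rad and angle between weight_knob's own z axis and vertical below 0.05 rad and height (world z) of weight_knob above 0.078 m and z of weight_knob in the frame of spreader_0_centre above 0.03 m and z of weight_knob in the frame of spreader_1_centre above 0.03 m and z of weight_knob in the frame of spreader_2_centre above 0.03 m and z of weight_knob in the frame of spreader_3_centre above 0.03 m); the robot touches nothing.
It fails at once if a chip is touched by the robot itself instead of by the scraper (contact force between any of the fingers, the arm and chip_0 above 0.3 N or contact force between any of the fingers, the arm and chip_1 above 0.3 N or contact force between any of the fingers, the arm and chip_2 above 0.3 N or contact force between any of the fingers, the arm and chip_3 above 0.3 N or contact force between any of the fingers, the arm and chip_4 above 0.3 N).
It fails at once if a bystander is moved by more than 20 mm (distance of any of loupe, cup_0, module_1 from where it was at the start of the episode above 0.02 m).
Of spreader_0, spreader_1, spreader_2, spreader_3 only 2 to 4 are there at a start; the rules pass over those that are not, and their reading is None.
Of chip_0, chip_1, chip_2, chip_3, chip_4 only 3 to 5 are there at a start; the rules pass over those that are not, and their reading is None.
At some moment in a run one of scraper may be knocked a few centimetres aside while the robot is not near it.
Once in a run the grip may slacken for a moment while it holds something.
It also fails if it takes over 210 s, if anything falls off the work surface, if the arm or the gripper's body presses on something with over 40 N, if the wrist force passes 120 N, or if a joint passes its speed limit or range.

## Working session

There is one attempt and no reset: what is moved stays moved. The work goes in short steps, Python scripts to look and compute and a tool call to move; the robot and the scene stay as the last step left them, time stands still between calls to the robot, and variables do not carry over. Pictures are saved under pics/ and viewed, and the job is handed in when it is done.

Besides the shell and the picture viewer there is one more tool, called after "Request:" as name([rows], argument=value, ...), one row to a line, values as JSON. arm_command: Moves the arm, as the interface text tells. Its arguments: {"type":"object","properties":{"steps":{"type":"array","items":{"type":"array"}},"force":{"type":"number"}},"required":["steps"]}

```bash
ls; mkdir -p pics
python3 - <<'E'
from cell import manip
import cv2,numpy as np
print(manip.read_state())
for n in("side","top"):
    p,d=manip.camera(n); cv2.imwrite(f"pics/{n}0.png",p[:,:,::-1]); np.save(f"pics/{n}0d.npy",d)
    c=manip.calibration(n); print(n,c)
E
```

```text
pics
{'clock': 0.0, 'joints': array([-1.21361933e+00,  3.00491481e-01,  1.52155742e+00,  1.45472166e-05,
        1.32072395e+00, -6.66119261e-02]), 'qd': array([-0.00076089,  0.00039922, -0.00103912, -0.00027458, -0.00052201,
        0.00104096]), 'effort': array([ 2.29265161e-04, -5.31799507e+01, -3.52732408e+01,  7.08829612e-02,
        2.43914605e-02, -1.20249942e-04]), 'eef_pos': array([ 226.07323443, -501.10400132,  204.8851696 ]), 'eef_rot': array([-3.14150004e+00,  1.17663430e-03, -1.14701096e+00]), 'wrist_force': array([ 0.15505523,  0.05317803, -0.12506461]), 'moment': array([-0.02771026, -0.00208571,  0.01862575]), 'finger_gap': 93.96746935366889}
side {'fx': 446.85557134172933, 'fy': 446.85557134172933, 'cx': 273.15243691462905, 'cy': 207.83863496485134, 'R': array([[-0.98820912, -0.15225666,  0.01614442],
       [-0.09459632,  0.52423221, -0.84630498],
       [ 0.12039215, -0.83785351, -0.53245397]]), 't': array([ 608.46355295,   37.53631417, 1354.26136118])}
top {'fx': 511.64171401855805, 'fy': 511.64171401855805, 'cx': 272.99516436438466, 'cy': 211.45061206623754, 'R': array([[ 1.16355085e-02, -9.99932296e-01,  1.32112099e-04],
       [-9.92291507e-01, -1.15628998e-02, -1.23385026e-01],
       [ 1.23378200e-01,  1.30455381e-03, -9.92358865e-01]]), 't': array([ 159.77677579,  600.89861523, 1693.70630411])}
```

View pics/top0.png

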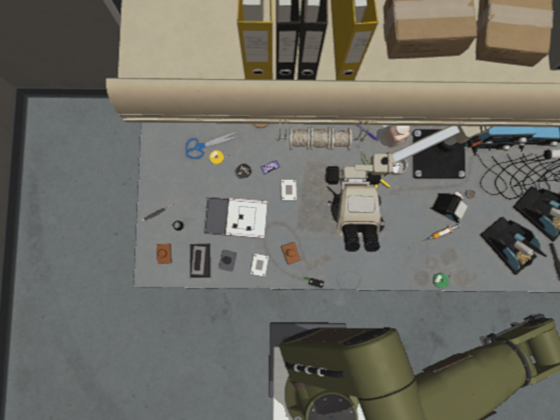

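View pics/side0.png

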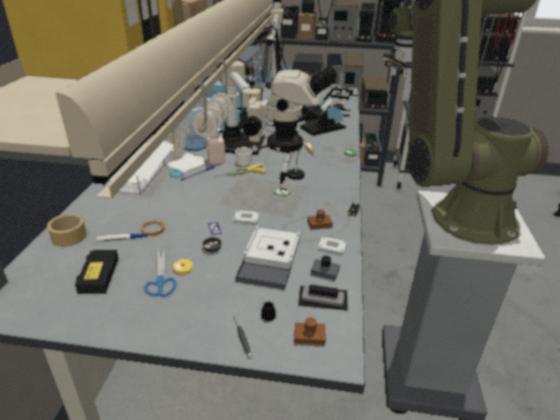

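Run:
```python
import cv2
a=cv2.imread("pics/top0.png")[145:285,140:330]; cv2.imwrite("pics/top0c.png",cv2.resize(a,None,fx=4.2,fy=4.2,interpolation=cv2.INTER_CUBIC))
a=cv2.imread("pics/side0.png")[180:350,190:360]; cv2.imwrite("pics/side0c.png",cv2.resize(a,None,fx=3.5,fy=3.5,interpolation=cv2.INTER_CUBIC))
```

```text
(no output)
```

View pics/top0c.png

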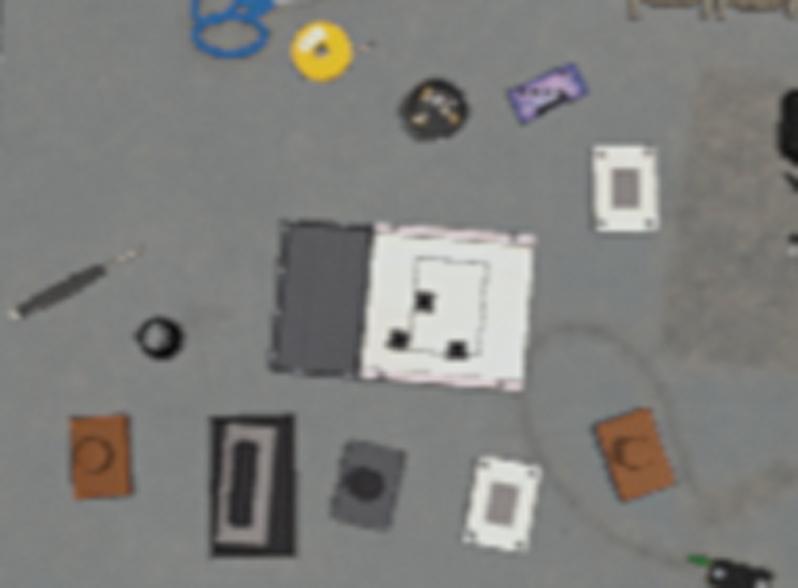

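View pics/side0c.png

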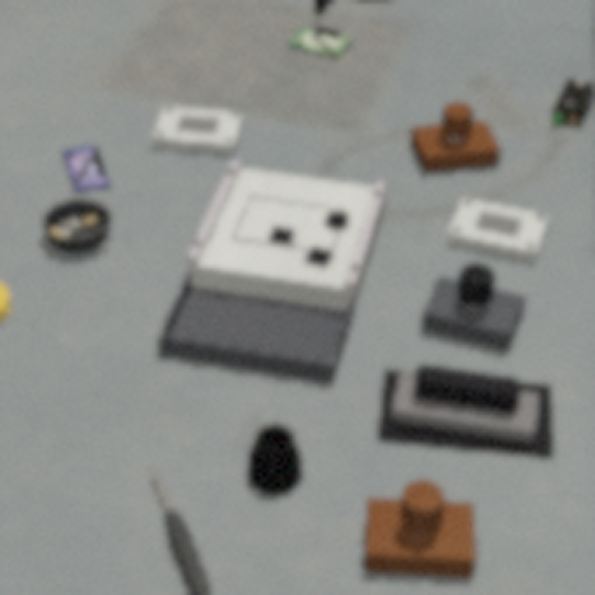

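```bash
cat > h.py <<'E'
import numpy as np,cv2
from cell import manip
def ray(n,u,v,z):
    c=manip.calibration(n);R=np.array(c["R"]);t=np.array(c["t"])
    o=-R.T@t; d=R.T@np.array([(u-c["cx"])/c["fx"],(v-c["cy"])/c["fy"],1.])
    return o+d*(z-o[2])/d[2]
def px(n,X):
    c=manip.calibration(n);p=np.array(c["R"])@np.array(X)+np.array(c["t"])
    return c["fx"]*p[0]/p[2]+c["cx"],c["fy"]*p[1]/p[2]+c["cy"]
def pt(n,d,u,v):
    c=manip.calibration(n);z=float(d[int(round(v)),int(round(u))]);R=np.array(c["R"])
    return R.T@(np.array([(u-c["cx"])/c["fx"]*z,(v-c["cy"])/c["fy"]*z,z])-np.array(c["t"]))
def blobs(mask,off=(0,0),amin=15):
    out=[]
    for k in cv2.findContours(mask.astype(np.uint8),cv2.RETR_EXTERNAL,cv2.CHAIN_APPROX_NONE)[0]:
        if len(k)<5: continue
        r=cv2.minAreaRect(k); m=cv2.moments(k)
        if m["m00"]<amin: continue
        out.append(((m["m10"]/m["m00"]+off[0],m["m01"]/m["m00"]+off[1]),m["m00"],r,k+np.array(off)))
    return out
def go(x,y,z,yaw=None):
    "tool shift in cm and turn needed"
    s=manip.read_state();p=s["eef_pos"];w=s["eef_rot"][2]
    d=np.array([x,y,z])-p; c,sn=np.cos(w),np.sin(w)
    t=[c*d[0]+sn*d[1], sn*d[0]-c*d[1], -d[2]]
    a=0
    if yaw is not None:
        a=-(yaw-w); a=(a+np.pi/2)%np.pi-np.pi/2
    print("clk %.2f pos %s yaw %.3f gap %.1f F %s"%(s["clock"],p.round(1),w,s["finger_gap"],s["wrist_force"].round(1)))
    print("shift cm",np.round(np.array(t)/10,2),"turn %.3f"%a,"j6 %.2f"%s["joints"][5], "rows",np.ceil(max(np.linalg.norm(d)/41.7,abs(a)/.125)))
E
python3 - <<'E'
from h import *
im=cv2.imread("pics/top0.png");d=np.load("pics/top0d.npy")
hsv=cv2.cvtColor(im,cv2.COLOR_BGR2HSV)
x0,y0,x1,y1=140,145,330,285
c=im[y0:y1,x0:x1]; g=c.astype(int)
white=(g.min(2)>200)
dark=(g.max(2)<75)
def show(nm,m):
    for b in blobs(m,(x0,y0),8):
        (u,v),A,r,k=b; w=ray("top",u,v,0)
        print(nm,"px %.1f %.1f A %.0f rect %s ang %.1f"%(u,v,A,np.round(r[1],1),r[2]),"w0",w[:2].round(1),"d",pt("top",d,u,v).round(1))
show("white",white);show("dark",dark)
E
```

```text
white px 259.1 264.6 A 206 rect [13.1 19.8] ang 11.3 w0 [420.3 212.1] d [420.  211.7  14.5]
white px 246.2 217.8 A 1094 rect [36.5 33.9] ang 5.2 w0 [580.4 259. ] d [577.5 257.6  25.6]
white px 288.5 189.5 A 192 rect [19.6 12.1] ang 84.8 w0 [681.1 113.9] d [678.3 114.4  16.8]
dark px 314.3 281.4 A 56 rect [ 6. 14.] ang 90.0 w0 [365.7  23.7] d [365.9  25.3  20.4]
dark px 226.2 259.7 A 52 rect [8.5 7.8] ang 45.0 w0 [435.6 324.7] d [434.2 320.2  49.3]
dark px 197.4 259.7 A 79 rect [ 5.2 19.3] ang 5.2 w0 [434.6 423.2] d [433.7 418.3  33. ]
dark px 202.0 260.3 A 210 rect [33. 19.] ang 90.0 w0 [432.6 407.2] d [432.3 405.4  13.1]
dark px 177.8 225.2 A 70 rect [ 9. 10.] ang 90.0 w0 [552.1 494.1] d [552.2 494.3  -1.3]
dark px 155.6 212.8 A 20 rect [ 2.2 20.1] ang 60.3 w0 [594.  572.3] d [592.  568.4  17. ]
dark px 327.3 174.8 A 54 rect [17.  4.] ang 90.0 w0 [734.5 -21.1] d [680.7   7.5 270.4]
dark px 243.1 170.9 A 59 rect [12.7 13.4] ang 45.0 w0 [744.9 272.8] d [744.4 272.6   2.7]
```

```bash
cat >> h.py <<'E'
def up(im,x0,y0,x1,y1,S=8):
    return cv2.resize(im[y0:y1,x0:x1],None,fx=S,fy=S,interpolation=cv2.INTER_CUBIC)
def wrect(n,k,x0,y0,S,z):
    "world min-area rect of contour k in upscaled crop at plane z"
    uv=k.reshape(-1,2).astype(float); uv=(uv+.5)/S-.5+np.array([x0,y0])
    P=np.array([ray(n,u,v,z)[:2] for u,v in uv],np.float32)
    r=cv2.minAreaRect(P); c,(a,b),ang=r
    if a<b: a,b=b,a; ang+=90
    m=cv2.moments(P.reshape(-1,1,2)); 
    return np.round([c[0],c[1],a,b,(ang+90)%180-90],1), np.round([m["m10"]/m["m00"],m["m01"]/m["m00"]],1)
def find(n,im,box,f,z,amin=300,S=8):
    u=up(im,*box,S=S).astype(int); m=f(u).astype(np.uint8)
    for k in cv2.findContours(m,cv2.RETR_EXTERNAL,cv2.CHAIN_APPROX_NONE)[0]:
        if cv2.contourArea(k)<amin: continue
        q=k.reshape(-1,2).mean(0)/S+np.array(box[:2]); print(n,"px",q.round(0),*wrect(n,k,box[0],box[1],S,z))
E
python3 - <<'E'
from h import *
im=cv2.imread("pics/top0.png"); si=cv2.imread("pics/side0.png")
W=lambda g:g.min(2)>170
print("plate");find("top",im,(195,190,275,245),W,25)
print("trough");find("top",im,(195,190,240,245),lambda g:g.max(2)<95,18)
print("spr");find("top",im,(245,250,275,280),W,12);find("top",im,(275,172,302,205),W,12)
print("chips");find("top",im,(225,200,262,235),lambda g:g.max(2)<130,30,100)
print("weight");find("top",im,(210,245,242,277),lambda g:g.max(2)<100,18);find("top",im,(210,245,242,277),lambda g:g.max(2)<50,46)
print("mat");find("top",im,(185,238,216,282),lambda g:g.max(2)<80,0)
print("bar+rib");find("top",im,(185,238,216,282),lambda g:g.min(2)>85,16)
find("top",im,(193,245,206,275),lambda g:g.max(2)<70,36)
print("side spr");find("side",si,(315,232,350,256),W,12);find("side",si,(230,205,262,226),W,12)
find("side",si,(236,220,305,270),W,25)
E
```

```text
plate
top px [265. 202.] [634.2 196.3  13.6   7.8 -81.1] [634.  196.2]
top px [247. 219.] [579.  257.2 130.8 126.7  86. ] [578.5 257.6]
trough
top px [203. 244.] [488.3 405.8  51.8   5.1 -89.3] [487.9 404.8]
top px [235. 226.] [551.4 297.2  12.5  12.4 -14.7] [551.5 297.4]
top px [216. 216.] [584.8 362.4 127.9  74.7  -4.3] [585.4 361.7]
sprTraceback (most recent call last):
  File "<stdin>", line 6, in <module>
  File "h.py", line 45, in find
    q=k.reshape(-1,2).mean(0)/S+np.array(box[:2]); print(n,"px",q.round(0),*wrect(n,k,box[0],box[1],S,z))
                                                                            ~~~~~^^^^^^^^^^^^^^^^^^^^^^^
  File "h.py", line 36, in wrect
    P=np.array([ray(n,u,v,z)[:2] for u,v in uv],np.float32)
                ~~~^^^^^^^^^
  File "h.py", line 4, in ray
    c=manip.calibration(n);R=np.array(c["R"]);t=np.array(c["t"])
ValueError: time passes only in moves, steps and waits
```

```bash
python3 - <<'E'
s=open('h.py').read()
s=s.replace("from cell import manip\n","from cell import manip\n_C={}\ndef cal(n):\n    if n not in _C: _C[n]=manip.calibration(n)\n    return _C[n]\n",1).replace("c=manip.calibration(n)","c=cal(n)")
open('h.py','w').write(s)
E
python3 - <<'E'
from h import *
im=cv2.imread("pics/top0.png"); si=cv2.imread("pics/side0.png")
W=lambda g:g.min(2)>170
print("spr");find("top",im,(245,250,275,280),W,12);find("top",im,(275,172,302,205),W,12)
print("chips");find("top",im,(225,200,262,235),lambda g:g.max(2)<130,30,100)
print("weight");find("top",im,(210,245,242,277),lambda g:g.max(2)<100,18);find("top",im,(210,245,242,277),lambda g:g.max(2)<50,46)
print("mat");find("top",im,(185,238,216,282),lambda g:g.max(2)<80,0)
print("bar+rib");find("top",im,(185,238,216,282),lambda g:g.min(2)>85,16)
find("top",im,(193,245,206,275),lambda g:g.max(2)<70,36)
print("side spr");find("side",si,(315,232,350,256),W,12);find("side",si,(230,205,262,226),W,12)
find("side",si,(236,220,305,270),W,25)
E
```

```text
spr
top px [260. 265.] [420.1 211.6  71.   50.6  -9.5] [420.8 211. ]
top px [289. 190.] [679.6 114.1  71.9  51.    2.6] [679.1 114. ]
chips
top px [249. 229.] [542.7 249.4  16.5  13.6 -89.3] [542.3 249.5]
top px [235. 226.] [550.2 296.4  15.4  15.4  72.2] [550.3 296.5]
top px [241. 217.] [581.8 276.8  15.3  14.2  -4.9] [581.8 276.8]
top px [226. 217.] [579.4 323.7 119.1  14.5   1.3] [594.7 326.8]
weight
top px [210. 266.] [414.5 377.3  72.2   3.    1.5] [414.3 377.5]
top px [228. 260.] [434.1 320.6  66.7  51.6 -11.9] [434.2 320.1]
top px [226. 260.] [435.8 321.7  20.1  17.1 -33.9] [435.2 323.1]
mat
top px [200. 261.] [433.2 415.3 114.9  69.2   1.5] [432.7 414.9]
bar+rib
top px [200. 260.] [435.2 412.3 149.4 105.1   1.5] [435.4 412. ]
top px [205. 265.] [420.8 394.3  72.    7.5   1.6] [411.3 392.6]
top px [198. 260.] [433.4 418.3  66.6  18.   -3.5] [433.6 418.1]
top px [199. 246.] [480.4 413.8  43.2   8.4 -88.4] [482.3 412. ]
side spr
side px [332. 244.] [420.9 209.5  70.8  53.2  -9.8] [420.9 209.9]
side px [247. 216.] [680.6 112.7  70.8  52.1   3.2] [680.2 112.6]
side px [272. 245.] [580.7 254.2 136.8 127.5  86.7] [580.2 255.5]
side px [249. 220.] [662.8 155.7  39.4   5.2  10.1] [658.1 153.9]
```

```bash
cat >> h.py <<'E'
def plan(wps,yaw,grip,step=38.,tstep=.115,pos=None,y0=None):
    "rows along straight waypoints; yaw spread evenly. prints calls of <=5 rows"
    s=manip.read_state();p=np.array(s["eef_pos"] if pos is None else pos,float);w=s["eef_rot"][2] if y0 is None else y0
    dy=0 if yaw is None else (yaw-w+np.pi)%(2*np.pi)-np.pi
    segs=[];q=p
    L=[]
    for t in wps:
        t=np.array(t,float);L.append(np.linalg.norm(t-q));q=t
    N=[max(1,int(np.ceil(l/step))) for l in L]
    while abs(dy)/sum(N)>tstep: N=[n+1 for n in N]
    tgt=[];q=p
    for t,n in zip(wps,N):
        t=np.array(t,float);tgt+=[q+(t-q)*(i+1)/n for i in range(n)];q=t
    n=len(tgt);rows=[];c=p.copy();a=w
    for i,t in enumerate(tgt):
        d=t-c;cs,sn=np.cos(a),np.sin(a)
        r=np.round([(cs*d[0]+sn*d[1])/10,(sn*d[0]-cs*d[1])/10,-d[2]/10],2)
        u=round(float(-(w+dy*(i+1)/n-a)),3)
        rows.append([grip,[float(v) for v in r],u])
        c=c+10*np.array([cs*r[0]+sn*r[1],sn*r[0]-cs*r[1],-r[2]]);a-=u
    print("clk %.2f pos %s yaw %.3f gap %.1f F %s j6 %.2f"%(s["clock"],s["eef_pos"].round(1),s["eef_rot"][2],s["finger_gap"],s["wrist_force"].round(1),s["joints"][5]))
    for i in range(0,n,5): print(rows[i:i+5])
E
python3 - <<'E'
from h import *
im=cv2.imread("pics/top0.png"); si=cv2.imread("pics/side0.png")
u=up(im,185,238,220,282,14);v=up(si,296,278,352,315,10)
cv2.imwrite("pics/scr.png",u);cv2.imwrite("pics/scrs.png",v)
plan([(335,-210,200),(335,70,200),(433,416,150)],1.55,1)
E
```

```text
clk 0.10 pos [ 226.1 -501.1  204.9] yaw -1.147 gap 93.9 F [-0.3  0.8  0.2] j6 -0.07
[[1, [-2.45, -2.43, 0.05], -0.1], [1, [-2.2, -2.67, 0.06], -0.1], [1, [-1.92, -2.87, 0.05], -0.1], [1, [-1.62, -3.05, 0.06], -0.1], [1, [-1.31, -3.19, 0.05], -0.099]]
[[1, [-0.99, -3.31, 0.06], -0.1], [1, [-0.65, -3.39, 0.05], -0.1], [1, [-0.31, -3.44, 0.06], -0.1], [1, [0.04, -3.46, 0.05], -0.1], [1, [-0.86, -3.39, 0.0], -0.1]]
[[1, [-0.52, -3.46, 0.0], -0.1], [1, [-0.17, -3.5, 0.0], -0.1], [1, [0.19, -3.49, 0.0], -0.1], [1, [0.53, -3.46, 0.0], -0.099], [1, [0.87, -3.39, 0.0], -0.1]]
[[1, [1.2, -3.29, 0.0], -0.1], [1, [1.53, -3.15, 0.0], -0.1], [1, [2.64, -2.44, 0.5], -0.1], [1, [2.88, -2.15, 0.5], -0.1], [1, [3.08, -1.87, 0.5], -0.1]]
[[1, [3.24, -1.54, 0.5], -0.1], [1, [3.39, -1.21, 0.5], -0.1], [1, [3.49, -0.87, 0.5], -0.099], [1, [3.56, -0.52, 0.5], -0.1], [1, [3.59, -0.16, 0.5], -0.1]]
[[1, [3.59, 0.2, 0.5], -0.1], [1, [3.55, 0.55, 0.5], -0.1]]
```

View pics/scr.png

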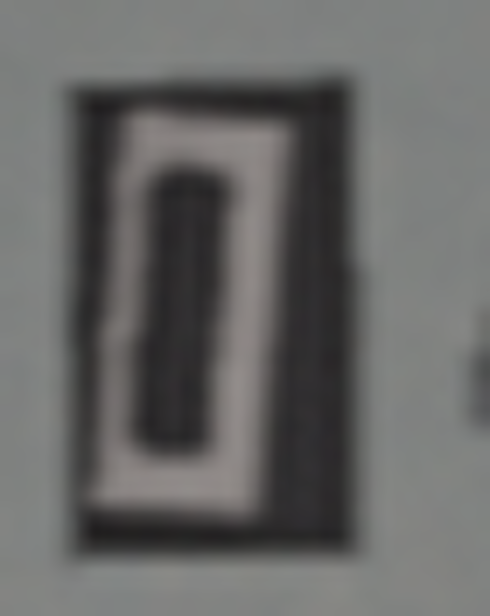

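View pics/scrs.png

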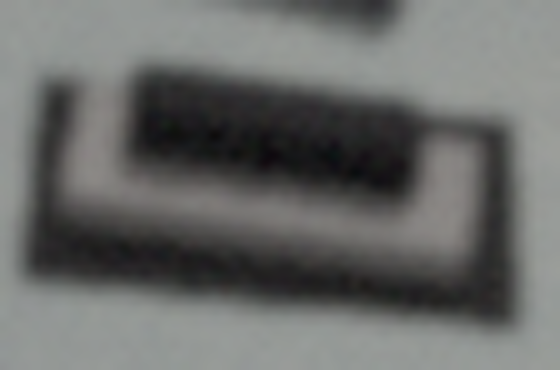

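The pictures show the scraper on its black mat (top view px 198,260), the plate with 3 chips (235,226; 241,217; 249,229), and 2 white spreaders (260,265 and 289,190). The grey weight is at 228,260, and its brown look-alikes are at 164,253 and 291,253. The scraper sits at about -4°. I'll go there first.

Request:
arm_command([
  [1, [-2.45, -2.43, 0.05], -0.1],
  [1, [-2.2, -2.67, 0.06], -0.1],
  [1, [-1.92, -2.87, 0.05], -0.1],
  [1, [-1.62, -3.05, 0.06], -0.1],
  [1, [-1.31, -3.19, 0.05], -0.1],
])

```text
clock: 0.52
eef_pos: [286.7, -338.0, 202.4]
eef_rot: [-3.141, 0.0, -0.642]
wrist_force: [0.5, 0.0, 0.7]
finger_gap: 94.2
```

Request:
arm_command([
  [1, [-0.99, -3.31, 0.06], -0.1],
  [1, [-0.65, -3.39, 0.05], -0.1],
  [1, [-0.31, -3.44, 0.06], -0.1],
  [1, [0.04, -3.46, 0.05], -0.1],
  [1, [-0.86, -3.39, 0.0], -0.1],
])

```text
clock: 0.93
eef_pos: [335.7, -173.7, 200.3]
eef_rot: [-3.141, 0.0, -0.142]
wrist_force: [1.2, -0.2, 0.8]
finger_gap: 94.1
```

Run:
```python
from h import *
plan([(335,70,200),(433,416,150)],1.50,1)
```

```text
clk 0.93 pos [ 335.7 -173.7  200.3] yaw -0.142 gap 94.1 F [ 1.2 -0.2  0.8] j6 -0.43
[[1, [-0.5, -3.44, 0.0], -0.097], [1, [-0.17, -3.48, 0.01], -0.096], [1, [0.17, -3.48, 0.0], -0.097], [1, [0.5, -3.44, 0.01], -0.096], [1, [0.84, -3.38, 0.0], -0.097]]
[[1, [1.15, -3.29, 0.01], -0.097], [1, [1.47, -3.15, 0.0], -0.096], [1, [2.6, -2.48, 0.5], -0.097], [1, [2.84, -2.22, 0.5], -0.096], [1, [3.03, -1.93, 0.5], -0.097]]
[[1, [3.2, -1.63, 0.5], -0.096], [1, [3.35, -1.32, 0.5], -0.097], [1, [3.46, -0.99, 0.5], -0.097], [1, [3.54, -0.64, 0.5], -0.096], [1, [3.58, -0.31, 0.5], -0.097]]
[[1, [3.6, 0.05, 0.5], -0.096], [1, [3.57, 0.39, 0.5], -0.097]]
```

Request:
arm_command([
  [1, [-0.5, -3.44, 0.0], -0.097],
  [1, [-0.17, -3.48, 0.0], -0.097],
  [1, [0.17, -3.48, 0.0], -0.097],
  [1, [0.5, -3.44, 0.0], -0.097],
  [1, [0.84, -3.38, 0.0], -0.097],
])

```text
clock: 1.35
eef_pos: [334.7, 0.4, 200.6]
eef_rot: [3.141, -0.0, 0.342]
wrist_force: [0.8, -0.4, -0.2]
finger_gap: 93.7
```

Request:
arm_command([
  [1, [1.15, -3.29, 0.0], -0.097],
  [1, [1.47, -3.15, 0.0], -0.097],
  [1, [2.6, -2.48, 0.5], -0.097],
  [1, [2.84, -2.22, 0.5], -0.097],
  [1, [3.03, -1.93, 0.5], -0.097],
])

```text
clock: 1.77
eef_pos: [364.7, 174.3, 185.4]
eef_rot: [3.141, -0.0, 0.828]
wrist_force: [0.9, -1.0, 0.6]
finger_gap: 93.9
```

Request:
arm_command([
  [1, [3.2, -1.63, 0.5], -0.097],
  [1, [3.35, -1.32, 0.5], -0.097],
  [1, [3.46, -0.99, 0.5], -0.097],
  [1, [3.54, -0.64, 0.5], -0.097],
  [1, [3.58, -0.31, 0.5], -0.097],
])

```text
clock: 2.18
eef_pos: [413.7, 347.1, 159.9]
eef_rot: [-3.141, 0.0, 1.313]
wrist_force: [0.6, -0.6, 0.4]
finger_gap: 93.8
```

Request:
arm_command([
  [1, [3.6, 0.05, 0.5], -0.096],
  [1, [3.57, 0.39, 0.5], -0.097],
  [1, [0, 0, 0], 0],
])

```text
clock: 2.43
eef_pos: [433.1, 418.3, 147.7]
eef_rot: [-3.139, 0.002, 1.51]
wrist_force: [-1.0, -0.3, -0.6]
finger_gap: 94.0
```

Run:
```python
from h import *
go(433.4,418.3,19,1.5)
for n in("side","top"):
    p,d=manip.camera(n); cv2.imwrite(f"pics/{n}1.png",p[:,:,::-1])
a=cv2.imread("pics/side1.png");cv2.imwrite("pics/s1c.png",cv2.resize(a[150:390,200:400],None,fx=2.5,fy=2.5))
```

```text
clk 2.43 pos [433.1 418.3 147.7] yaw 1.510 gap 94.0 F [-1.  -0.3 -0.6]
shift cm [ 0.    0.03 12.87] turn 0.010 j6 -0.80 rows 4.0
```

View pics/s1c.png

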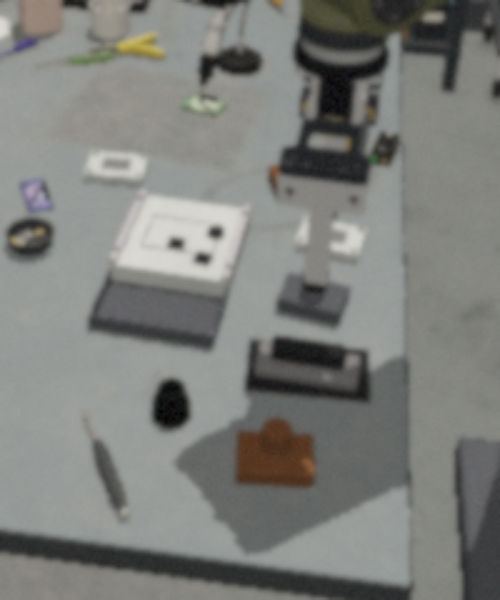

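Request:
arm_command([
  [0.5, [0, 0, 3.5], 0],
  [0.5, [0, 0, 3.5], 0.01],
  [0.5, [0, 0, 3.0], 0],
  [0.5, [0, 0, 2.0], 0],
  [0.5, [0, 0, 0.8], 0],
], force=40)

```text
clock: 2.95
eef_pos: [432.3, 412.4, 20.1]
eef_rot: [-3.139, 0.003, 1.489]
wrist_force: [0.0, -0.3, 0.0]
finger_gap: 64.0
```

Request:
arm_command([
  [0.5, [0, 0, 0], 0],
  [0.1, [0, 0, 0], 0],
  [0.1, [0, 0, 0], 0],
  [0.1, [0, 0, 0], 0],
  [0.1, [0, 0, 0], 0],
])

```text
clock: 3.37
eef_pos: [433.8, 414.8, 23.8]
eef_rot: [3.14, -0.001, 1.491]
wrist_force: [0.1, -0.6, 0.2]
finger_gap: 30.7
```

Request:
arm_command([
  [0.1, [0, 0, 0], 0],
  [0.1, [0, 0, 0], 0],
  [0.1, [0, 0, 0], 0],
])

```text
clock: 3.62
eef_pos: [433.7, 414.9, 23.2]
eef_rot: [3.141, -0.001, 1.491]
wrist_force: [-0.8, 1.7, 5.3]
finger_gap: 17.3
```

Request:
arm_command([
  [0.35, [0, 0, 0], 0],
  [0.35, [0, 0, 0], 0],
  [0.35, [0, 0, 0.4], 0],
  [0.1, [0, 0, 0], 0],
  [0.1, [0, 0, 0], 0],
], force=45)

```text
clock: 4.03
eef_pos: [433.1, 414.2, 18.0]
eef_rot: [-3.141, 0.001, 1.491]
wrist_force: [0.1, 0.0, -0.8]
finger_gap: 22.9
```

Request:
arm_command([
  [0.1, [0, 0, 0], 0],
  [0.1, [0, 0, 0], 0],
  [0.1, [0, 0, 0], 0],
])

```text
clock: 4.28
eef_pos: [433.3, 414.4, 18.4]
eef_rot: [-3.141, 0.0, 1.491]
wrist_force: [0.4, 0.1, -1.7]
finger_gap: 17.6
```

Run:
```python
from h import *
go(433.4,418.3,19,1.5)
for n in("side","top"):
    p,d=manip.camera(n); cv2.imwrite(f"pics/{n}2.png",p[:,:,::-1])
a=cv2.imread("pics/side2.png");cv2.imwrite("pics/s2c.png",cv2.resize(a[220:340,280:380],None,fx=5,fy=5,interpolation=cv2.INTER_CUBIC))
```

```text
clk 4.28 pos [433.3 414.4  18.4] yaw 1.491 gap 17.6 F [ 0.4  0.1 -1.7]
shift cm [ 0.39 -0.02 -0.06] turn -0.009 j6 -0.79 rows 1.0
```

View pics/s2c.png

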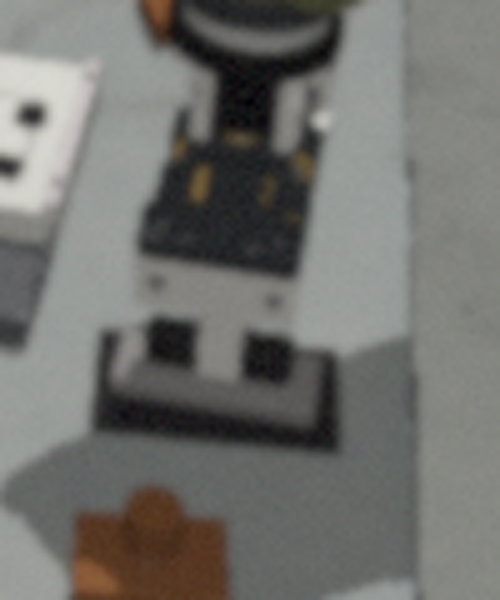

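Request:
arm_command([
  [0.1, [0, 0, -1.0], 0],
  [0.1, [0, 0, -2.0], 0],
  [0.1, [0, 0, -2.5], 0],
  [0.1, [0, 0, -2.5], 0],
  [0.1, [0, 0, -1], 0],
])

```text
clock: 4.8
eef_pos: [434.3, 415.3, 112.7]
eef_rot: [3.138, -0.003, 1.491]
wrist_force: [0.2, -0.1, -0.6]
finger_gap: 17.8
```

Run:
```python
from h import *
plan([(573.3,210.8,105)],1.503,0.1,step=30)
```

```text
clk 4.80 pos [434.3 415.3 112.7] yaw 1.491 gap 17.8 F [ 0.2 -0.1 -0.6] j6 -0.79
[[0.1, [-2.14, 1.72, 0.09], -0.001], [0.1, [-2.15, 1.72, 0.08], -0.002], [0.1, [-2.14, 1.71, 0.09], -0.001], [0.1, [-2.15, 1.72, 0.08], -0.001], [0.1, [-2.15, 1.71, 0.09], -0.002]]
[[0.1, [-2.15, 1.7, 0.09], -0.001], [0.1, [-2.16, 1.7, 0.08], -0.001], [0.1, [-2.16, 1.71, 0.09], -0.002], [0.1, [-2.16, 1.69, 0.08], -0.001]]
```

Request:
arm_command([
  [0.1, [-2.15, 1.71, 0.09], -0.002],
  [0.1, [-2.15, 1.71, 0.09], -0.002],
  [0.1, [-2.15, 1.71, 0.09], -0.002],
  [0.1, [-2.15, 1.71, 0.09], -0.002],
  [0.1, [-2.15, 1.71, 0.09], -0.002],
])

```text
clock: 5.22
eef_pos: [510.9, 299.6, 103.9]
eef_rot: [-3.141, 0.0, 1.501]
wrist_force: [-0.0, 0.4, -1.5]
finger_gap: 17.3
```

Request:
arm_command([
  [0.1, [-2.15, 1.71, 0.09], -0.002],
  [0.1, [-2.15, 1.71, 0.09], 0],
  [0.1, [-2.15, 1.7, 0.09], 0],
  [0.1, [-2.15, 1.7, 0.09], 0],
  [0.1, [0, 0, 0], 0],
])

```text
clock: 5.63
eef_pos: [574.5, 206.6, 100.0]
eef_rot: [3.141, 0.001, 1.5]
wrist_force: [0.7, -0.1, -1.9]
finger_gap: 17.5
```

Run:
```python
from h import *
go(573.3,210.8,44.2,1.503)
for n in("side","top"):
    p,d=manip.camera(n); cv2.imwrite(f"pics/{n}3.png",p[:,:,::-1])
a=cv2.imread("pics/side3.png");b=cv2.imread("pics/top3.png")
cv2.imwrite("pics/s3c.png",np.hstack([cv2.resize(a[160:290,220:330],(440,520),interpolation=cv2.INTER_CUBIC),cv2.resize(b[180:260,190:245+0+0],(357,520),interpolation=cv2.INTER_CUBIC)]))
```

```text
clk 5.63 pos [574.5 206.6 100. ] yaw 1.500 gap 17.5 F [ 0.7 -0.1 -1.9]
shift cm [ 0.41 -0.15  5.58] turn -0.003 j6 -1.21 rows 2.0
```

View pics/s3c.png

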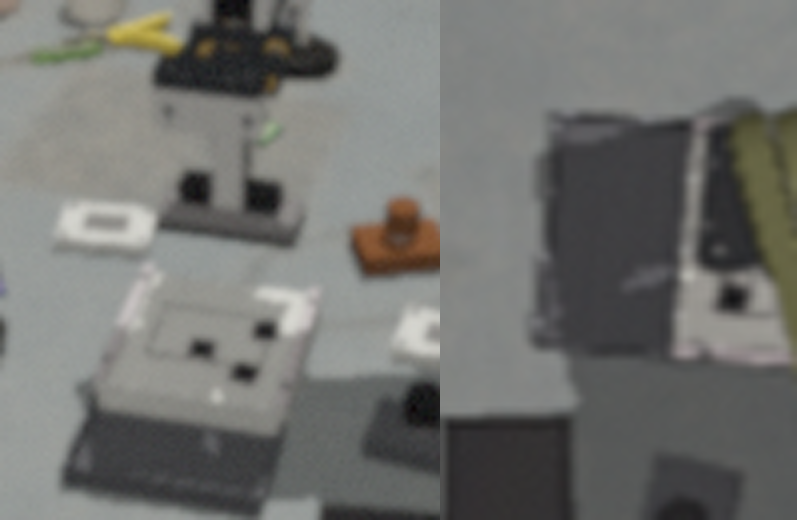

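Request:
arm_command([
  [0.1, [0.2, -0.1, 1.5], 0],
  [0.1, [0.2, -0.05, 1.5], 0],
  [0.1, [0, 0, 1.0], 0],
  [0.1, [0, 0, 0.7], 0],
  [0.1, [0, 0, 0], 0],
])

```text
clock: 6.15
eef_pos: [570.5, 214.8, 52.0]
eef_rot: [-3.139, 0.001, 1.504]
wrist_force: [-0.2, -0.1, -1.6]
finger_gap: 17.6
```

Run:
```python
from h import *
go(573.3,210.8,44.2,1.503)
```

```text
clk 6.15 pos [570.5 214.8  52. ] yaw 1.504 gap 17.6 F [-0.2 -0.1 -1.6]
shift cm [-0.38  0.31  0.78] turn 0.001 j6 -1.20 rows 1.0
```

Request:
arm_command([
  [0.1, [0, 0, 0.4], 0],
  [0.1, [0, 0, 0], 0],
  [0.1, [0, 0, 0], 0],
  [0.1, [0, 0, 0], 0],
])

```text
clock: 6.48
eef_pos: [571.7, 214.5, 50.0]
eef_rot: [3.141, -0.0, 1.503]
wrist_force: [-0.3, 0.2, -1.2]
finger_gap: 17.5
```

Run:
```python
from h import *
go(573.3,210.8,44.2,1.503)
```

```text
clk 6.48 pos [571.7 214.5  50. ] yaw 1.503 gap 17.5 F [-0.3  0.2 -1.2]
shift cm [-0.36  0.19  0.58] turn -0.000 j6 -1.20 rows 1.0
```

Request:
arm_command([
  [0.1, [-0.36, 0.19, 0.0], 0],
  [0.1, [0, 0, 0.3], 0],
  [0.1, [0, 0, 0.2], 0],
  [0.1, [0, 0, 0], 0],
  [0.1, [0, 0, 0], 0],
])

```text
clock: 6.9
eef_pos: [573.0, 210.7, 44.2]
eef_rot: [-3.141, 0.0, 1.503]
wrist_force: [-0.3, 0.2, -1.6]
finger_gap: 17.7
```

Run:
```python
from h import *
go(573.3,210.8,44.2,1.503)
a,d=manip.camera("side");a=a[:,:,::-1]
cv2.imwrite("pics/s4c.png",cv2.resize(a[180:290,230:320],None,fx=6,fy=6,interpolation=cv2.INTER_CUBIC)[:600])
```

```text
clk 6.90 pos [573.  210.7  44.2] yaw 1.503 gap 17.7 F [-0.3  0.2 -1.6]
shift cm [0.01 0.03 0.  ] turn -0.000 j6 -1.21 rows 1.0
```

View pics/s4c.png

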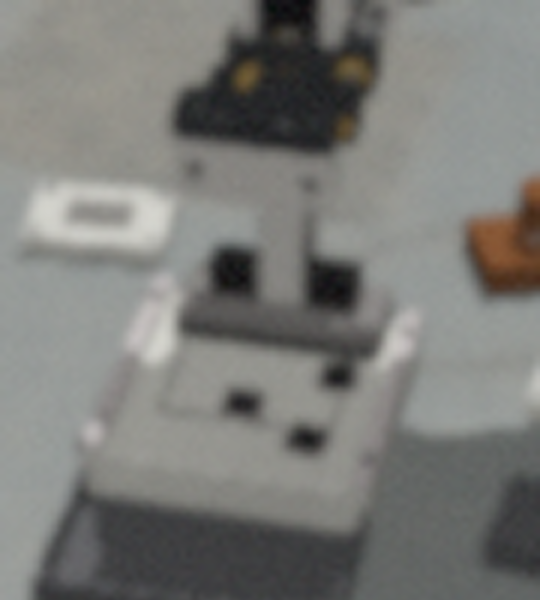

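Request:
arm_command([
  [0.1, [0.8, 0, 0], 0],
  [0.1, [1.2, 0, 0], 0],
  [0.1, [1.2, 0, 0], 0],
  [0.1, [1.2, 0, 0], 0],
  [0.1, [1.2, 0, 0], 0],
])

```text
clock: 7.37
eef_pos: [576.8, 268.3, 44.5]
eef_rot: [3.142, -0.0, 1.504]
wrist_force: [-0.0, -0.3, -0.5]
finger_gap: 17.3
```

Request:
arm_command([
  [0.1, [1.2, 0, 0], 0],
  [0.1, [1.0, 0, 0], 0],
  [0.1, [0, 0, 0], 0],
  [0.1, [0, 0, 0], 0],
])

```text
clock: 7.7
eef_pos: [578.2, 289.0, 44.2]
eef_rot: [-3.141, 0.0, 1.504]
wrist_force: [0.8, 0.7, -1.4]
finger_gap: 17.3
```

Run:
```python
from h import *
go(573.3,210.8,44.2,1.503)
a,d=manip.camera("side");a=a[:,:,::-1]
cv2.imwrite("pics/s5c.png",cv2.resize(a[180:290,230:320],None,fx=6,fy=6,interpolation=cv2.INTER_CUBIC)[:600])
```

```text
clk 7.70 pos [578.2 289.   44.2] yaw 1.504 gap 17.3 F [ 0.8  0.7 -1.4]
shift cm [-7.84  0.04  0.  ] turn 0.001 j6 -1.10 rows 2.0
```

View pics/s5c.png

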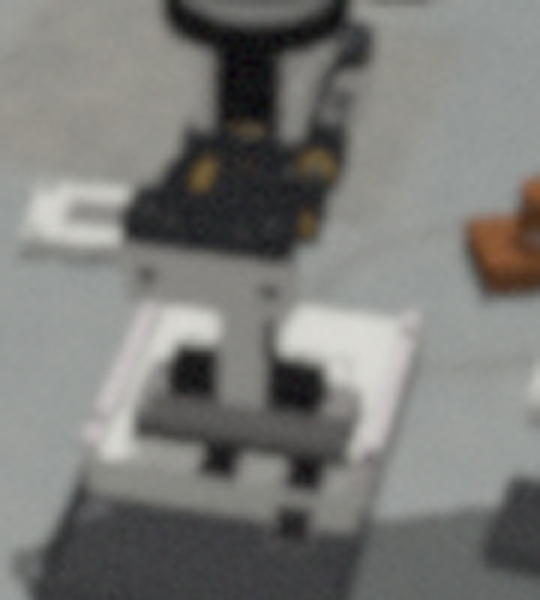

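Two chips are ahead of the bar (one still queued behind another), so I'll keep sweeping.

Request:
arm_command([
  [0.1, [0.6, 0, 0], 0],
  [0.1, [0.6, 0, 0], 0],
  [0.1, [0.6, 0, 0], 0],
  [0.1, [0.6, 0, 0], 0],
  [0.1, [0.3, 0, 0], 0],
])

```text
clock: 8.17
eef_pos: [580.2, 316.4, 44.4]
eef_rot: [3.142, -0.0, 1.503]
wrist_force: [-0.0, 0.9, -1.3]
finger_gap: 17.7
```

Request:
arm_command([
  [0.1, [0, 0, 0], 0],
  [0.1, [0, 0, 0], 0],
  [0.1, [0, 0, 0], 0],
])

```text
clock: 8.42
eef_pos: [580.2, 315.3, 44.4]
eef_rot: [-3.141, 0.0, 1.503]
wrist_force: [0.2, -0.9, -1.7]
finger_gap: 17.6
```

Run:
```python
from h import *
go(573.3,210.8,44.2,1.503)
a,d=manip.camera("side");a=a[:,:,::-1]
cv2.imwrite("pics/s6c.png",cv2.resize(a[190:300,220:320],None,fx=5.5,fy=5.5,interpolation=cv2.INTER_CUBIC)[:600])
```

```text
clk 8.42 pos [580.2 315.3  44.4] yaw 1.503 gap 17.6 F [ 0.2 -0.9 -1.7]
shift cm [-10.47   0.02   0.02] turn -0.000 j6 -1.06 rows 3.0
```

View pics/s6c.png

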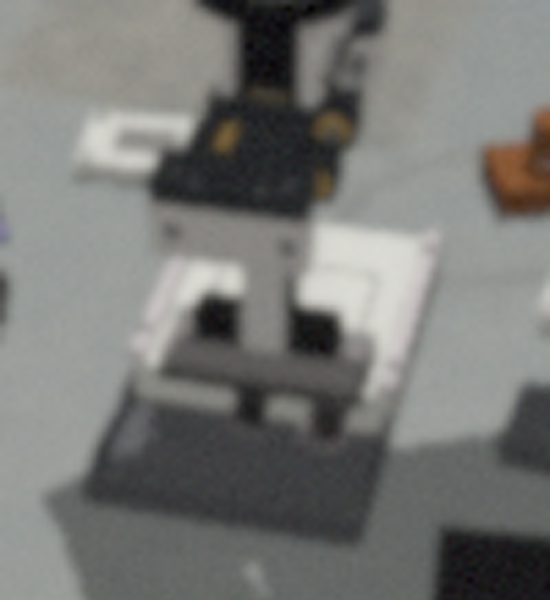

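Request:
arm_command([
  [0.1, [0.5, 0, 0], 0],
  [0.1, [0.5, 0, 0], 0],
  [0.1, [0.5, 0, 0], 0],
  [0.1, [0, 0, 0], 0],
  [0.1, [0, 0, 0], 0],
])

```text
clock: 8.88
eef_pos: [581.1, 330.8, 44.4]
eef_rot: [-3.142, 0.0, 1.504]
wrist_force: [-0.0, -0.1, -1.2]
finger_gap: 17.3
```

Run:
```python
from h import *
go(573.3,210.8,44.2,1.503)
a,d=manip.camera("side");a=a[:,:,::-1]
b,d=manip.camera("top");b=b[:,:,::-1]
cv2.imwrite("pics/s7c.png",np.hstack([cv2.resize(a[190:300,220:320],(500,550),interpolation=cv2.INTER_CUBIC)[:600],cv2.resize(b[190:240,200:235],(290,550),interpolation=cv2.INTER_CUBIC)[:600]]))
```

```text
clk 8.88 pos [581.1 330.8  44.4] yaw 1.504 gap 17.3 F [-0.  -0.1 -1.2]
shift cm [-12.03   0.03   0.02] turn 0.001 j6 -1.04 rows 3.0
```

View pics/s7c.png

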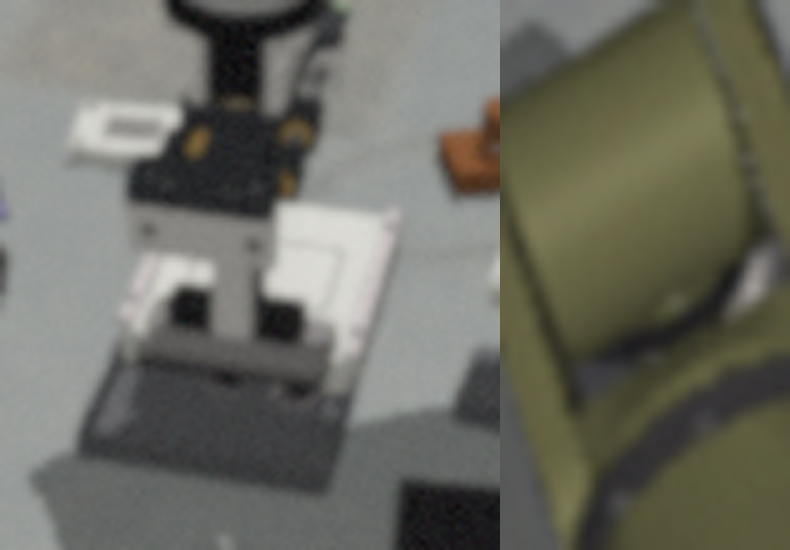

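Request:
arm_command([
  [0.1, [0, 0, -1.0], 0],
  [0.1, [0, 0, -2.0], 0],
  [0.1, [0, 0, -2.0], 0],
  [0.1, [0, 0, -1.0], 0],
  [0.1, [0, 0, 0], 0],
])

```text
clock: 9.4
eef_pos: [582.3, 330.9, 107.7]
eef_rot: [3.138, -0.002, 1.503]
wrist_force: [0.4, 0.4, -1.5]
finger_gap: 17.3
```

Run:
```python
from h import *
plan([(433,415,100)],1.53,.1,step=30)
a,d=manip.camera("side");a=a[:,:,::-1]
cv2.imwrite("pics/s8c.png",cv2.resize(a[190:300,220:320],(500,550),interpolation=cv2.INTER_CUBIC)[:600])
```

```text
clk 9.40 pos [582.3 330.9 107.7] yaw 1.503 gap 17.3 F [ 0.4  0.4 -1.5] j6 -1.04
[[0.1, [1.23, -2.58, 0.13], -0.005], [0.1, [1.24, -2.57, 0.13], -0.004], [0.1, [1.26, -2.56, 0.13], -0.005], [0.1, [1.26, -2.56, 0.12], -0.004], [0.1, [1.28, -2.56, 0.13], -0.005]]
[[0.1, [1.29, -2.55, 0.13], -0.004]]
```

View pics/s8c.png

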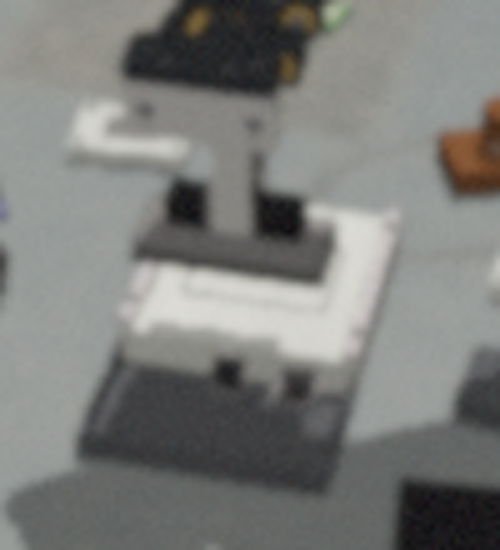

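Request:
arm_command([
  [0.1, [1.25, -2.57, 0.13], -0.005],
  [0.1, [1.25, -2.57, 0.13], -0.005],
  [0.1, [1.25, -2.57, 0.13], -0.005],
  [0.1, [1.26, -2.56, 0.12], -0.004],
  [0.1, [1.26, -2.56, 0.13], -0.005],
])

```text
clock: 9.87
eef_pos: [455.0, 400.5, 96.6]
eef_rot: [-3.14, 0.001, 1.527]
wrist_force: [-0.1, 0.2, -1.0]
finger_gap: 17.6
```

Request:
arm_command([
  [0.1, [1.26, -2.55, 0.13], -0.004],
  [0.1, [0, 0, 0], 0],
  [0.1, [0, 0, 0], 0],
])

```text
clock: 10.12
eef_pos: [430.7, 414.4, 95.8]
eef_rot: [-3.14, 0.001, 1.533]
wrist_force: [-0.2, -1.1, -1.6]
finger_gap: 17.5
```

Run:
```python
from h import *
go(433,415,19,1.53)
a,d=manip.camera("side");a=a[:,:,::-1]
b,db=manip.camera("top");b=b[:,:,::-1]; cv2.imwrite("pics/top4.png",b);cv2.imwrite("pics/side4.png",a)
cv2.imwrite("pics/s9c.png",np.hstack([cv2.resize(a[210:300,230:310],(450,506),interpolation=cv2.INTER_CUBIC),cv2.convertScaleAbs(cv2.resize(b[192:242,202:235],(334,506),interpolation=cv2.INTER_CUBIC),alpha=1.8)]))
```

```text
clk 10.12 pos [430.7 414.4  95.8] yaw 1.533 gap 17.5 F [-0.2 -1.1 -1.6]
shift cm [0.06 0.23 7.68] turn 0.003 j6 -0.83 rows 2.0
```

View pics/s9c.png

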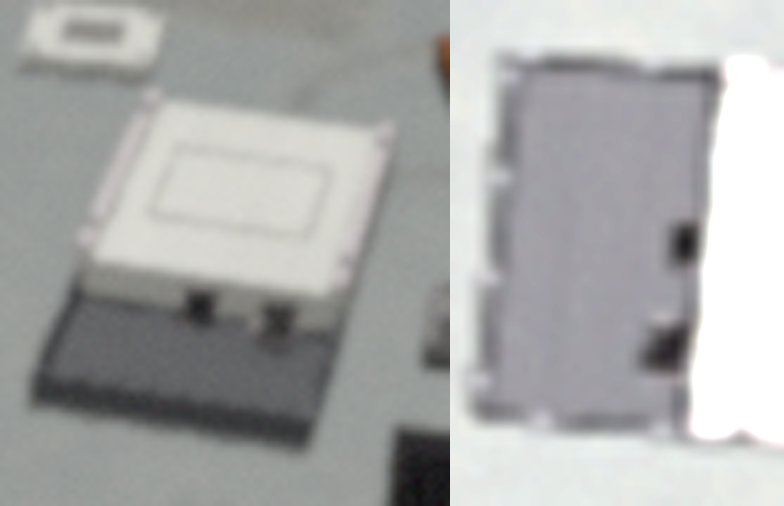

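Request:
arm_command([
  [0.1, [0.06, 0.23, 2.0], 0],
  [0.1, [0, 0, 2.0], 0],
  [0.1, [0, 0, 2.0], 0],
  [0.1, [0, 0, 1.0], 0],
  [0.1, [0, 0, 0], 0],
])

```text
clock: 10.63
eef_pos: [434.0, 413.3, 24.2]
eef_rot: [-3.139, 0.003, 1.53]
wrist_force: [-0.6, -1.3, -2.0]
finger_gap: 17.4
```

Request:
arm_command([
  [0.1, [0, 0, 0.3], 0],
  [0.1, [0, 0, 0.2], 0],
  [0.1, [0, 0, 0], 0],
  [0.1, [0, 0, 0], 0],
])

```text
clock: 10.97
eef_pos: [434.5, 414.9, 22.5]
eef_rot: [3.141, -0.001, 1.531]
wrist_force: [0.3, 0.6, -1.5]
finger_gap: 17.4
```

Request:
arm_command([
  [0.1, [0, 0, 0.3], 0],
  [0.1, [0, 0, 0], 0],
  [0.1, [0, 0, 0.1], 0],
  [0.1, [0, 0, 0], 0],
])

```text
clock: 11.3
eef_pos: [434.2, 414.8, 18.3]
eef_rot: [3.141, -0.0, 1.531]
wrist_force: [-2.3, -1.7, 4.1]
finger_gap: 17.8
```

Request:
arm_command([
  [0.4, [0, 0, 0], 0],
  [0.4, [0, 0, 0], 0],
  [0.4, [0, 0, 0], 0],
  [0.4, [0, 0, -1], 0],
  [0.4, [0, 0, -2], 0],
])

```text
clock: 11.72
eef_pos: [433.3, 413.9, 46.5]
eef_rot: [-3.139, 0.003, 1.531]
wrist_force: [0.2, -0.8, -0.1]
finger_gap: 37.4
```

Request:
arm_command([
  [0.5, [0, 0, -2.5], 0],
  [0.9, [0, 0, -2], 0],
  [1, [0, 0, 0], 0],
  [1, [0, 0, 0], 0],
  [1, [0, 0, 0], 0],
])

```text
clock: 12.13
eef_pos: [433.9, 414.4, 92.2]
eef_rot: [-3.141, 0.001, 1.531]
wrist_force: [0.3, 0.0, -0.0]
finger_gap: 67.4
```

Run:
```python
from h import *
plan([(420.7,210.6,85)],1.403,1,step=33)
a,d=manip.camera("side");a=a[:,:,::-1]
cv2.imwrite("pics/s10c.png",cv2.resize(a[200:340,230:370],(560,560),interpolation=cv2.INTER_CUBIC))
```

```text
clk 12.13 pos [433.9 414.4  92.2] yaw 1.531 gap 67.4 F [ 0.3  0.  -0. ] j6 -0.83
[[1, [-2.92, -0.07, 0.1], 0.018], [1, [-2.92, -0.02, 0.11], 0.019], [1, [-2.91, 0.03, 0.1], 0.018], [1, [-2.92, 0.09, 0.1], 0.018], [1, [-2.91, 0.14, 0.11], 0.018]]
[[1, [-2.92, 0.2, 0.1], 0.019], [1, [-2.9, 0.24, 0.1], 0.018]]
```

View pics/s10c.png

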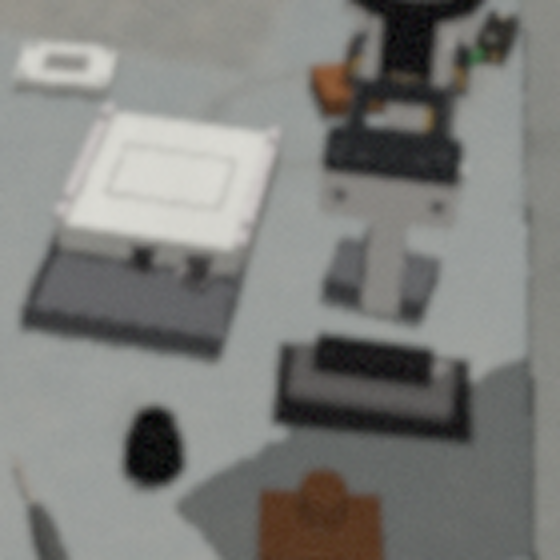

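Request:
arm_command([
  [1, [-2.92, -0.07, 0.1], 0.018],
  [1, [-2.92, -0.02, 0.11], 0.018],
  [1, [-2.91, 0.03, 0.1], 0.018],
  [1, [-2.92, 0.09, 0.1], 0.018],
  [1, [-2.91, 0.14, 0.11], 0.018],
])

```text
clock: 12.6
eef_pos: [424.0, 267.6, 86.5]
eef_rot: [-3.14, 0.001, 1.44]
wrist_force: [1.0, -0.2, -0.2]
finger_gap: 93.7
```

Request:
arm_command([
  [1, [-2.92, 0.2, 0.1], 0.019],
  [1, [-2.9, 0.24, 0.1], 0.018],
  [1, [0, 0, 0], 0],
  [1, [0, 0, 0], 0],
  [1, [0, 0, 0], 0],
])

```text
clock: 13.02
eef_pos: [421.1, 211.2, 85.2]
eef_rot: [-3.141, 0.0, 1.404]
wrist_force: [0.3, 0.5, -0.2]
finger_gap: 94.0
```

Run:
```python
from h import *
go(420.7,210.6,3,1.403)
```

```text
clk 13.02 pos [421.1 211.2  85.2] yaw 1.404 gap 94.0 F [ 0.3  0.5 -0.2]
shift cm [-0.07 -0.03  8.22] turn 0.001 j6 -1.02 rows 2.0
```

Request:
arm_command([
  [1, [-0.07, 0, 2.0], 0],
  [1, [0, 0, 2.2], 0],
  [1, [0, 0, 2.0], 0],
  [1, [0, 0, 1.2], 0],
  [1, [0, 0, 0.5], 0],
])

```text
clock: 13.43
eef_pos: [420.0, 210.8, 4.5]
eef_rot: [-3.139, 0.002, 1.405]
wrist_force: [-0.6, 0.6, -0.2]
finger_gap: 94.0
```

Request:
arm_command([
  [1, [0, 0, 0], 0],
  [1, [0, 0, 0], 0],
  [1, [0, 0, 0], 0],
])

```text
clock: 13.68
eef_pos: [421.4, 210.7, 7.3]
eef_rot: [3.141, -0.001, 1.405]
wrist_force: [0.2, 0.2, 1.1]
finger_gap: 94.2
```

Request:
arm_command([
  [1, [0, 0, 0.4], 0],
  [0.4, [0, 0, 0], 0],
  [0.4, [0, 0, 0], 0],
  [0.4, [0, 0, 0], 0],
  [0.4, [0, 0, 0], 0],
], force=40)

```text
clock: 14.1
eef_pos: [421.0, 210.2, 2.7]
eef_rot: [3.141, -0.0, 1.404]
wrist_force: [-0.1, -0.0, -0.7]
finger_gap: 70.9
```

Request:
arm_command([
  [0.4, [0, 0, 0], 0],
  [0.4, [0, 0, 0], 0],
  [0.4, [0, 0, 0], 0],
  [0.4, [0, 0, 0], 0],
])

```text
clock: 14.43
eef_pos: [421.0, 210.2, 2.6]
eef_rot: [3.141, -0.0, 1.404]
wrist_force: [0.4, 0.3, -1.1]
finger_gap: 49.5
```

Request:
arm_command([
  [0.4, [0, 0, -1.0], 0],
  [0.4, [0, 0, -2.0], 0],
  [0.4, [0, 0, -2.5], 0],
  [0.4, [0, 0, -2.0], 0],
  [0.4, [0, 0, -1], 0],
])

```text
clock: 14.85
eef_pos: [421.7, 210.5, 90.4]
eef_rot: [3.139, -0.002, 1.404]
wrist_force: [0.4, 0.4, -1.9]
finger_gap: 49.4
```

Run:
```python
from h import *
for n,f,box in(("top","pics/top4.png",(225,196,268,239)),("side","pics/side4.png",(240,222,302,262))):
    im=cv2.imread(f);S=8
    u=up(im,*box,S=S).astype(np.float32).min(2)
    print("plate");find(n,im,box,lambda g:g.min(2)>165,25,3000)
    pl=(u>165).astype(np.uint8);pl=cv2.morphologyEx(pl,cv2.MORPH_CLOSE,np.ones((41,41)));pl=cv2.erode(pl,np.ones((41,41)))
    bg=cv2.medianBlur(u.clip(0,255).astype(np.uint8),81).astype(float)
    m=((bg-u)>8)&(pl>0)
    ys,xs=np.nonzero(m); 
    cv2.imwrite(f"pics/ol_{n}.png",np.hstack([u.clip(0,255).astype(np.uint8),(m*255).astype(np.uint8)])[:600,:800])
    k=np.stack([xs,ys],1).reshape(-1,1,2)
    print(n,len(xs),wrect(n,k,box[0],box[1],S,25)[0])
```

```text
plate
top px [247. 218.] [579.  257.2 131.6 127.6  86. ] [578.9 257.2]
top 12074 [578.3 258.9 135.2 123.8  79.1]
plate
side px [272. 244.] [581.3 252.7 143.5 129.9  86. ] [580.9 254.3]
side 7526 [586.2 276.  113.5 107.  -82.9]
```

View pics/ol_top.png

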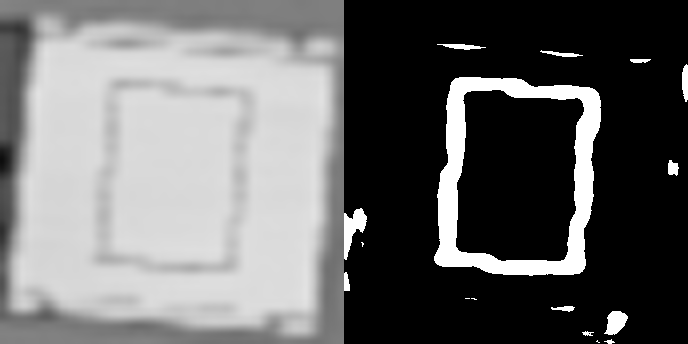

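View pics/ol_side.png

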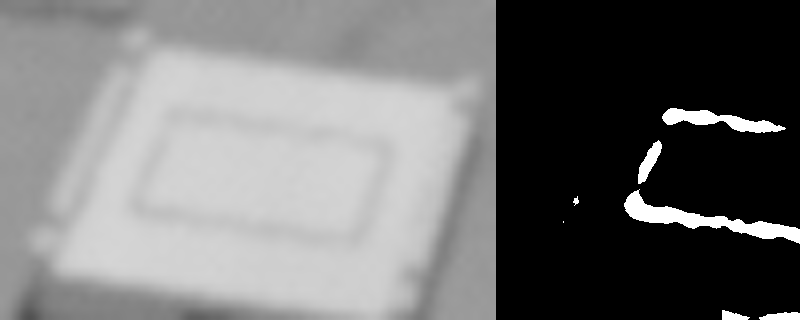

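Run:
```python
from h import *
im=cv2.imread("pics/top4.png");box=(225,196,268,239);S=8
u=up(im,*box,S=S).astype(np.float32).min(2)
bg=cv2.medianBlur(u.clip(0,255).astype(np.uint8),81).astype(float)
for th in(8,12,18):
    m=((bg-u)>th).astype(np.uint8)
    m=cv2.morphologyEx(m,cv2.MORPH_CLOSE,np.ones((15,15)))[60:290,80:270]
    n,l,st,_=cv2.connectedComponentsWithStats(m)
    i=1+np.argmax(st[1:,4]); ys,xs=np.nonzero(l==i)
    k=np.stack([xs+80,ys+60],1).reshape(-1,1,2)
    print(th,st[i],wrect("top",k,225,196,S,25)[0], "mean",np.mean([ray("top",(x+.5)/8-.5+225,(y+.5)/8-.5+196,25)[:2] for x,y in k.reshape(-1,2)[::7]],0).round(1))
c=np.array([(182,107),(393,143),(360,243),(137,213)])
P=np.array([ray("side",(x+.5)/8-.5+240,(y+.5)/8-.5+222,25)[:2] for x,y in c]);print(P.round(1),P.mean(0))
print(np.linalg.norm(P-np.roll(P,-1,0),axis=1).round(1),np.degrees(np.arctan2(*(P[0]-P[1])[::-1])),np.degrees(np.arctan2(*(P[3]-P[2])[::-1])))
go(578.7,256.5,30,1.51)
```

```text
8 [   10    17   167   199 10384] [578.3 257.8  84.   66.1  -4.6] mean [578.2 257.7]
12 [  12   17  163  198 8770] [578.3 257.8  83.1  64.7  -4.5] mean [578.2 258.4]
18 [  13   18  160  196 6292] [578.2 257.8  81.8  62.8  -4.5] mean [577.5 258.5]
[[612.2 221.4]
 [538.1 229.5]
 [541.9 286.1]
 [616.5 282.9]] [577.16150628 254.99787882]
[74.6 56.7 74.6 61.7] -6.250620561033814 -2.464450607583146
clk 14.85 pos [421.7 210.5  90.4] yaw 1.404 gap 49.4 F [ 0.4  0.4 -1.9]
shift cm [ 7.14 14.72  6.04] turn -0.106 j6 -1.02 rows 5.0
```

Run:
```python
from h import *
plan([(578,256.5,90)],1.492,.4,step=30)
```

```text
clk 14.85 pos [421.7 210.5  90.4] yaw 1.404 gap 49.4 F [ 0.4  0.4 -1.9] j6 -1.02
[[0.4, [1.19, 2.44, 0.01], -0.015], [0.4, [1.15, 2.46, 0.0], -0.014], [0.4, [1.12, 2.48, 0.01], -0.015], [0.4, [1.08, 2.49, 0.01], -0.015], [0.4, [1.04, 2.51, 0.0], -0.014]]
[[0.4, [1.01, 2.52, 0.01], -0.015]]
```

Request:
arm_command([
  [0.4, [1.19, 2.44, 0.01], -0.015],
  [0.4, [1.15, 2.46, 0.0], -0.014],
  [0.4, [1.12, 2.48, 0.01], -0.015],
  [0.4, [1.08, 2.49, 0.01], -0.015],
  [0.4, [1.04, 2.51, 0.0], -0.014],
])

```text
clock: 15.27
eef_pos: [552.2, 248.7, 86.9]
eef_rot: [-3.141, 0.0, 1.478]
wrist_force: [0.3, -0.5, -1.7]
finger_gap: 49.6
```

Request:
arm_command([
  [0.4, [1.01, 2.52, 0.01], -0.015],
  [0.4, [0, 0, 1.5], 0],
  [0.4, [0, 0, 1.5], 0],
  [0.4, [0, 0, 0.5], 0],
  [0.4, [0, 0, 0], 0],
])

```text
clock: 15.68
eef_pos: [576.4, 255.8, 50.6]
eef_rot: [-3.139, 0.001, 1.492]
wrist_force: [0.3, -0.4, -1.6]
finger_gap: 49.1
```

Request:
arm_command([
  [0.4, [0, 0, 0], 0],
  [0.4, [0, 0, 0], 0],
  [0.4, [0, 0, 0], 0],
])

```text
clock: 15.93
eef_pos: [577.6, 256.4, 53.2]
eef_rot: [3.14, -0.001, 1.492]
wrist_force: [-0.1, 0.2, -0.9]
finger_gap: 49.3
```

Run:
```python
from h import *
go(578,256.5,30,1.492)
```

```text
clk 15.93 pos [577.6 256.4  53.2] yaw 1.492 gap 49.3 F [-0.1  0.2 -0.9]
shift cm [0.02 0.04 2.32] turn 0.000 j6 -1.13 rows 1.0
```

Request:
arm_command([
  [0.4, [0.02, 0.04, 1.0], 0],
  [0.4, [0, 0, 0.8], 0],
  [0.4, [0, 0, 0.5], 0],
  [0.4, [0, 0, 0], 0],
  [0.4, [0, 0, 0], 0],
])

```text
clock: 16.35
eef_pos: [577.5, 256.3, 28.7]
eef_rot: [-3.141, 0.0, 1.492]
wrist_force: [-1.2, 0.6, -1.7]
finger_gap: 49.7
```

Request:
arm_command([
  [0.4, [0, 0, 0.2], 0],
  [0.4, [0, 0, 0], 0],
  [0.4, [0, 0, 0], 0],
])

```text
clock: 16.6
eef_pos: [577.8, 256.4, 27.3]
eef_rot: [3.141, -0.0, 1.492]
wrist_force: [0.8, -0.1, -0.3]
finger_gap: 49.3
```

Near or at contact; release and lift.

Request:
arm_command([
  [0.4, [0, 0, 0.05], 0],
  [0.4, [0, 0, 0], 0],
  [0.75, [0, 0, 0], 0],
  [0.75, [0, 0, 0], 0],
  [0.75, [0, 0, 0], 0],
])

```text
clock: 17.02
eef_pos: [577.7, 256.4, 26.6]
eef_rot: [-3.142, -0.0, 1.492]
wrist_force: [0.4, 0.7, -0.5]
finger_gap: 66.3
```

Request:
arm_command([
  [0.75, [0, 0, 0], 0],
  [0.9, [0, 0, -1.0], 0],
  [1, [0, 0, -2.0], 0],
  [1, [0, 0, -2.5], 0],
  [1, [0, 0, -2], 0],
])

```text
clock: 17.43
eef_pos: [577.9, 256.4, 103.9]
eef_rot: [3.141, -0.0, 1.492]
wrist_force: [-0.1, -0.1, 0.1]
finger_gap: 92.6
```

Run:
```python
from h import *
plan([(679.8,113.3,100)],np.radians(93),1,step=30)
a,d=manip.camera("side");a=a[:,:,::-1]; cv2.imwrite("pics/side5.png",a)
cv2.imwrite("pics/s11c.png",cv2.resize(a[190:300,220:330],(600,600),interpolation=cv2.INTER_CUBIC))
```

```text
clk 17.43 pos [577.9 256.4 103.9] yaw 1.492 gap 92.6 F [-0.1 -0.1  0.1] j6 -1.13
[[1, [-2.24, 1.88, 0.07], -0.022], [1, [-2.29, 1.83, 0.06], -0.022], [1, [-2.33, 1.78, 0.07], -0.022], [1, [-2.36, 1.73, 0.06], -0.021], [1, [-2.4, 1.68, 0.07], -0.022]]
[[1, [-2.43, 1.62, 0.06], -0.022]]
```

View pics/s11c.png

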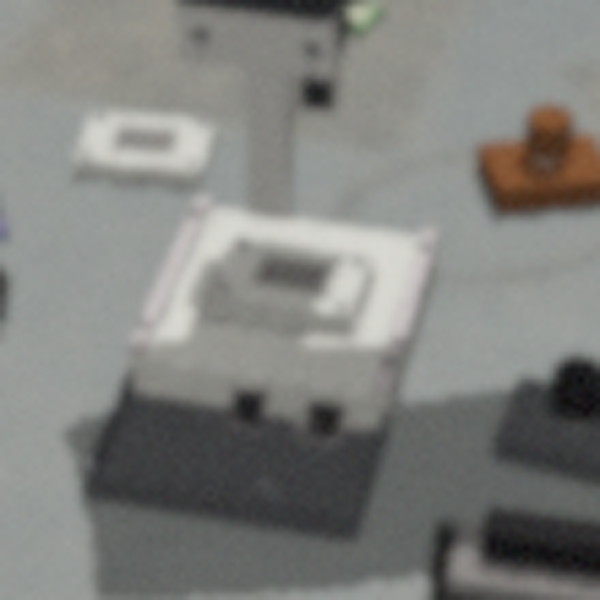

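Request:
arm_command([
  [1, [-2.24, 1.88, 0.07], -0.022],
  [1, [-2.29, 1.83, 0.06], -0.022],
  [1, [-2.33, 1.78, 0.07], -0.022],
  [1, [0, 0, 0], 0],
])

```text
clock: 17.82
eef_pos: [630.8, 180.8, 100.1]
eef_rot: [3.141, 0.0, 1.556]
wrist_force: [0.8, -0.8, 0.0]
finger_gap: 93.8
```

Run:
```python
from h import *
b,d=manip.camera("top");b=b[:,:,::-1]
a,_=manip.camera("side");a=a[:,:,::-1]
cv2.imwrite("pics/t12.png",np.hstack([cv2.resize(b[130:400,220:400],(400,600)),cv2.resize(a[40:280,200:360],(400,600))]))
```

```text
(no output)
```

View pics/t12.png

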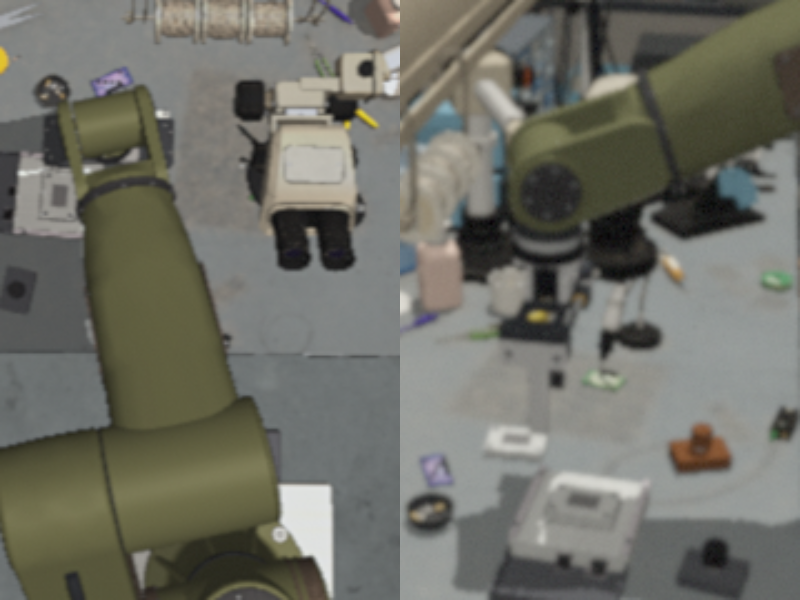

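Request:
arm_command([
  [1, [-2.36, 1.73, 0.06], -0.021],
  [1, [-2.4, 1.68, 0.07], -0.022],
  [1, [-1.8, 1.3, 0.06], -0.022],
  [1, [0, 0, 0], 0],
  [1, [0, 0, 0], 0],
])

```text
clock: 18.33
eef_pos: [675.9, 119.9, 97.7]
eef_rot: [-3.141, -0.0, 1.622]
wrist_force: [-0.4, 0.5, -0.5]
finger_gap: 94.2
```

Run:
```python
from h import *
go(679.8,113.3,3,np.radians(93))
b,d=manip.camera("top");b=b[:,:,::-1]
cv2.imwrite("pics/t13.png",cv2.resize(b[130:400,220:400],(400,600)))
```

```text
clk 18.33 pos [675.9 119.9  97.7] yaw 1.622 gap 94.2 F [-0.4  0.5 -0.5]
shift cm [-0.68  0.35  9.47] turn -0.001 j6 -1.50 rows 3.0
```

View pics/t13.png

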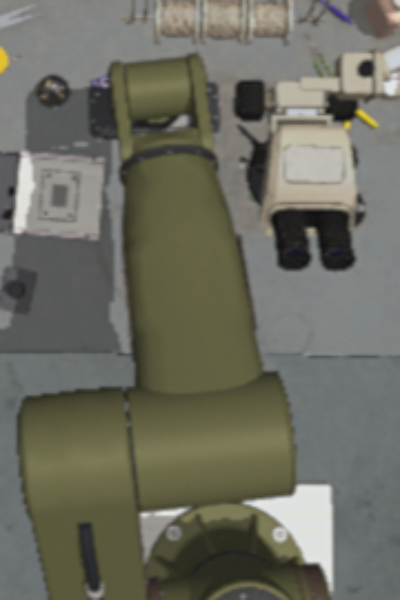

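Request:
arm_command([
  [1, [-0.68, 0.35, 1.0], 0],
  [1, [0, 0, 2.0], 0],
  [1, [0, 0, 2.0], 0],
  [1, [0, 0, 2.0], 0],
  [1, [0, 0, 1.0], 0],
])

```text
clock: 18.8
eef_pos: [678.4, 113.6, 14.6]
eef_rot: [-3.138, 0.0, 1.624]
wrist_force: [-0.5, 0.4, 1.4]
finger_gap: 94.2
```

Request:
arm_command([
  [1, [0, 0, 0.3], 0],
  [1, [0, 0, 0], 0],
  [1, [0, 0, 0], 0],
  [1, [0, 0, 0], 0],
])

```text
clock: 19.13
eef_pos: [680.7, 113.1, 16.1]
eef_rot: [3.14, -0.0, 1.623]
wrist_force: [0.4, 0.2, 0.1]
finger_gap: 93.9
```

Run:
```python
from h import *
go(679.8,113.3,3,np.radians(93))
a,d=manip.camera("side");a=a[:,:,::-1]
cv2.imwrite("pics/s14.png",cv2.resize(a[150:250,200:300],(600,600),interpolation=cv2.INTER_CUBIC))
```

```text
clk 19.13 pos [680.7 113.1  16.1] yaw 1.623 gap 93.9 F [0.4 0.2 0.1]
shift cm [ 0.02 -0.08  1.31] turn 0.000 j6 -1.51 rows 1.0
```

View pics/s14.png

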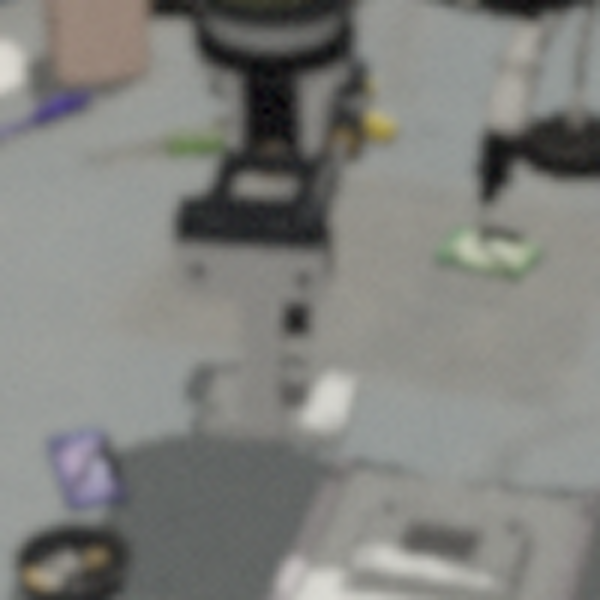

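Request:
arm_command([
  [1, [0, -0.08, 0.8], 0],
  [1, [0, 0, 0.5], 0],
  [1, [0, 0, 0], 0],
  [1, [0, 0, 0], 0],
])

```text
clock: 19.52
eef_pos: [679.0, 112.8, 1.3]
eef_rot: [-3.141, 0.0, 1.623]
wrist_force: [0.3, -0.1, 1.3]
finger_gap: 93.9
```

Request:
arm_command([
  [0.4, [0, 0, 0], 0],
  [0.4, [0, 0, 0], 0],
  [0.4, [0, 0, 0], 0],
  [0.4, [0, 0, 0], 0],
  [0.4, [0, 0, 0], 0],
])

```text
clock: 19.93
eef_pos: [679.3, 112.9, 1.8]
eef_rot: [3.142, -0.0, 1.623]
wrist_force: [-0.4, 0.3, -0.5]
finger_gap: 64.2
```

Request:
arm_command([
  [0.4, [0, 0, 0], 0],
  [0.4, [0, 0, 0], 0],
  [0.4, [0, 0, 0], 0],
])

```text
clock: 20.18
eef_pos: [679.2, 112.9, 1.8]
eef_rot: [3.142, -0.0, 1.623]
wrist_force: [-0.4, -0.4, 0.3]
finger_gap: 49.6
```

Request:
arm_command([
  [0.4, [0, 0, -1.0], 0],
  [0.4, [0, 0, -2.0], 0],
  [0.4, [0, 0, -2.5], 0],
  [0.4, [0, 0, -2.5], 0],
  [0.4, [0, 0, -1.5], 0],
])

```text
clock: 20.6
eef_pos: [679.9, 112.9, 100.4]
eef_rot: [3.138, -0.0, 1.623]
wrist_force: [1.0, 0.1, -1.1]
finger_gap: 49.5
```

Request:
arm_command([
  [0.4, [0, 0, 0], 0],
  [0.4, [0, 0, 0], 0],
])

```text
clock: 20.77
eef_pos: [679.4, 112.8, 97.3]
eef_rot: [3.14, -0.0, 1.623]
wrist_force: [-0.0, -0.8, -2.0]
finger_gap: 49.6
```

Run:
```python
from h import *
plan([(577.5,256.4,95)],1.492,.4,step=30)
```

```text
clk 20.77 pos [679.4 112.8  97.3] yaw 1.623 gap 49.6 F [-0.  -0.8 -2. ] j6 -1.51
[[0.4, [2.48, -1.57, 0.04], 0.022], [0.4, [2.44, -1.63, 0.04], 0.022], [0.4, [2.41, -1.67, 0.04], 0.021], [0.4, [2.37, -1.73, 0.03], 0.022], [0.4, [2.33, -1.78, 0.04], 0.022]]
[[0.4, [2.3, -1.83, 0.04], 0.022]]
```

Request:
arm_command([
  [0.4, [2.48, -1.57, 0.04], 0.022],
  [0.4, [2.44, -1.63, 0.04], 0.022],
  [0.4, [2.41, -1.67, 0.04], 0.021],
  [0.4, [2.37, -1.73, 0.03], 0.022],
  [0.4, [2.33, -1.78, 0.04], 0.022],
])

```text
clock: 21.18
eef_pos: [592.6, 233.2, 93.0]
eef_rot: [-3.139, 0.001, 1.513]
wrist_force: [0.3, -0.3, -2.2]
finger_gap: 49.6
```

Request:
arm_command([
  [0.4, [2.3, -1.83, 0.04], 0.022],
  [0.4, [0, 0, 1.5], 0],
  [0.4, [0, 0, 0.5], 0],
  [0.4, [0, 0, 0], 0],
  [0.4, [0, 0, 0], 0],
])

```text
clock: 21.6
eef_pos: [577.4, 255.6, 73.5]
eef_rot: [-3.14, 0.001, 1.491]
wrist_force: [-0.4, -0.4, 0.3]
finger_gap: 49.8
```

Run:
```python
from h import *
go(577.5,256.4,38.8,1.492)
b,d=manip.camera("side");b=b[:,:,::-1]
cv2.imwrite("pics/s15.png",cv2.resize(b[190:280,230:320],(600,600),interpolation=cv2.INTER_CUBIC))
```

```text
clk 21.60 pos [577.4 255.6  73.5] yaw 1.491 gap 49.8 F [-0.4 -0.4  0.3]
shift cm [0.08 0.01 3.47] turn -0.001 j6 -1.13 rows 1.0
```

View pics/s15.png

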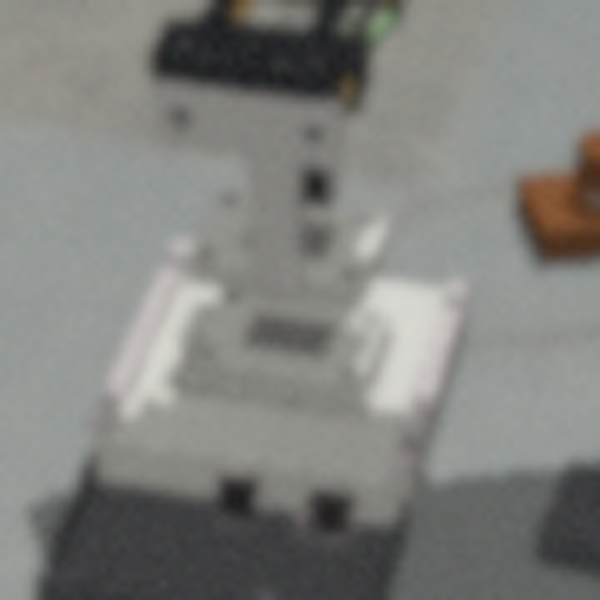

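Request:
arm_command([
  [0.4, [0, 0, 1.0], 0],
  [0.4, [0, 0, 1.0], 0],
  [0.4, [0, 0, 0.5], 0],
  [0.4, [0, 0, 0], 0],
  [0.4, [0, 0, 0], 0],
])

```text
clock: 22.07
eef_pos: [577.2, 256.3, 48.9]
eef_rot: [-3.141, 0.0, 1.492]
wrist_force: [-0.9, -0.4, -1.4]
finger_gap: 49.6
```

Request:
arm_command([
  [0.4, [0, 0, 0], 0],
  [0.4, [0, 0, 0], 0],
])

```text
clock: 22.23
eef_pos: [577.6, 256.5, 49.9]
eef_rot: [3.141, -0.0, 1.492]
wrist_force: [-0.4, 0.1, -1.8]
finger_gap: 49.4
```

Run:
```python
from h import *
go(577.5,256.4,38.8,1.492)
```

```text
clk 22.23 pos [577.6 256.5  49.9] yaw 1.492 gap 49.4 F [-0.4  0.1 -1.8]
shift cm [-0.02 -0.01  1.11] turn 0.000 j6 -1.13 rows 1.0
```

Request:
arm_command([
  [0.4, [0, 0, 0.6], 0],
  [0.4, [0, 0, 0.4], 0],
  [0.4, [0, 0, 0], 0],
  [0.4, [0, 0, 0.1], 0],
  [0.4, [0, 0, 0], 0],
])

```text
clock: 22.65
eef_pos: [577.3, 256.5, 38.5]
eef_rot: [-3.141, 0.0, 1.492]
wrist_force: [-1.2, 0.2, 0.9]
finger_gap: 49.7
```

Request:
arm_command([
  [0.4, [0, 0, 0.05], 0],
  [0.4, [0, 0, 0], 0],
  [0.4, [0, 0, 0], 0],
])

```text
clock: 22.9
eef_pos: [577.4, 256.5, 38.5]
eef_rot: [3.142, 0.0, 1.492]
wrist_force: [-3.5, -1.8, 5.4]
finger_gap: 49.2
```

Contact is confirmed. Release and rise.

Request:
arm_command([
  [0.75, [0, 0, 0], 0],
  [0.75, [0, 0, 0], 0],
  [0.75, [0, 0, 0], 0],
  [0.75, [0, 0, 0], 0],
  [0.9, [0, 0, -1.0], 0],
])

```text
clock: 23.32
eef_pos: [576.5, 256.1, 46.4]
eef_rot: [-3.139, 0.001, 1.492]
wrist_force: [0.1, 0.6, -0.5]
finger_gap: 74.0
```

Request:
arm_command([
  [1, [0, 0, -2.0], 0],
  [1, [0, 0, -2.5], 0],
  [1, [0, 0, -2], 0],
  [1, [0, 0, 0], 0],
  [1, [0, 0, 0], 0],
])

```text
clock: 23.73
eef_pos: [577.9, 256.6, 114.5]
eef_rot: [3.139, -0.001, 1.492]
wrist_force: [-0.8, 0.6, -0.4]
finger_gap: 93.9
```

Run:
```python
from h import *
plan([(434.5,320,105)],np.radians(90-11.5),.7,step=33)
```

```text
clk 23.73 pos [577.9 256.6 114.5] yaw 1.492 gap 93.9 F [-0.8  0.6 -0.4] j6 -1.13
[[0.7, [1.04, -2.96, 0.19], 0.024], [0.7, [0.96, -2.98, 0.19], 0.025], [0.7, [0.89, -3.01, 0.19], 0.024], [0.7, [0.82, -3.02, 0.19], 0.025], [0.7, [0.75, -3.05, 0.19], 0.024]]
```

Run:
```python
from h import *
im=cv2.imread("pics/top0.png"); si=cv2.imread("pics/side0.png")
for th in(70,85,100,110):print(th);find("top",im,(212,245,242,277),lambda g:g.max(2)<th,18)
print("knob");
for th in(40,50,60):find("top",im,(212,245,242,277),lambda g:g.max(2)<th,46)
for th in(30,40,50):find("side",si,(308,250,345,285),lambda g:g.max(2)<th,46)
a=up(im,212,245,242,277,16);b=up(si,305,250,345,285,14)
b=cv2.resize(b,(a.shape[1]*0+480,420))
cv2.imwrite("pics/w.png",np.hstack([cv2.resize(a,(394,420)),b*1])[:, :800]); print(a.shape)
```

```text
70
top px [227. 260.] [435.6 323.7  33.2  26.1  64.5] [435.1 323. ]
85
top px [226. 260.] [435.2 324.7  40.6  30.7  74.2] [435.7 323.9]
100
top px [228. 260.] [434.1 320.6  66.7  51.6 -11.9] [434.2 320.1]
110
top px [228. 260.] [434.  320.6  69.1  54.2 -11.6] [434.1 320. ]
knob
top px [226. 260.] [435.8 321.7  20.1  17.1 -33.9] [435.2 323.1]
top px [227. 260.] [434.6 320.6  28.6  22.9  64.3] [434.2 320. ]
side px [326. 264.] [434.1 339.8  21.1  16.9  89.9] [434.5 340. ]
side px [326. 263.] [434.5 337.2  29.5  19.3 -86.5] [434.8 338.9]
side px [326. 262.] [434.7 333.9  40.   21.1 -86.4] [434.6 335.2]
(512, 480, 3)
```

View pics/w.png

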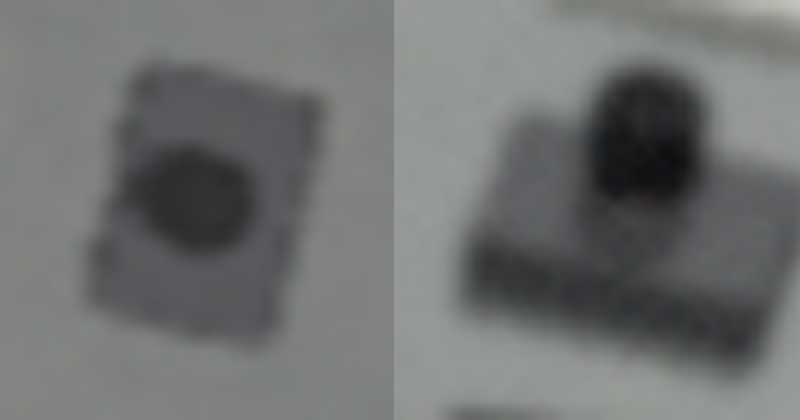

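Request:
arm_command([
  [0.7, [1.04, -2.96, 0.19], 0.025],
  [0.7, [0.96, -2.98, 0.19], 0.025],
  [0.7, [0.89, -3.01, 0.19], 0.025],
  [0.7, [0.82, -3.02, 0.19], 0.026],
  [0.7, [0.75, -3.05, 0.19], 0.026],
])

```text
clock: 24.15
eef_pos: [432.2, 320.1, 102.4]
eef_rot: [-3.14, 0.001, 1.364]
wrist_force: [0.3, 1.3, -0.1]
finger_gap: 66.7
```

Request:
arm_command([
  [0.7, [0, 0, 0], 0],
  [0.7, [0, 0, 0], 0],
  [0.7, [0, 0, 0], 0],
])

```text
clock: 24.4
eef_pos: [434.4, 319.9, 103.1]
eef_rot: [-3.141, 0.0, 1.366]
wrist_force: [0.4, -0.3, 0.3]
finger_gap: 65.9
```

Run:
```python
from h import *
go(434.3,320,24,1.365)
W=lambda g:g.min(2)>150
s,_=manip.camera("side");s=s[:,:,::-1];t,d=manip.camera("top");t=t[:,:,::-1]
cv2.imwrite("pics/side6.png",s);cv2.imwrite("pics/top6.png",t)
cv2.imwrite("pics/s16.png",np.hstack([cv2.resize(s[210:300,230:340],(489,400),interpolation=cv2.INTER_CUBIC),cv2.resize(t[192:245,222:262],(302,400),interpolation=cv2.INTER_CUBIC)]))
```

```text
clk 24.40 pos [434.4 319.9 103.1] yaw 1.366 gap 65.9 F [ 0.4 -0.3  0.3]
shift cm [ 0.01 -0.01  7.91] turn 0.001 j6 -0.80 rows 2.0
```

View pics/s16.png

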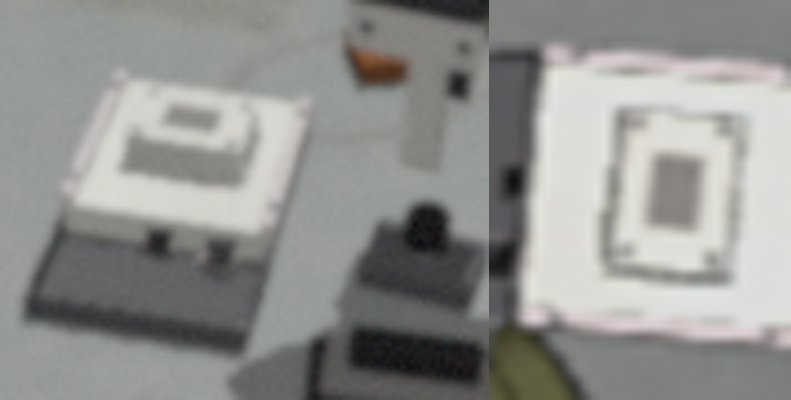

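Run:
```python
from h import *
im=cv2.imread("pics/top6.png")
u=up(im,237,208,257,228,8).astype(int)
find("top",im,(237,206,257,230),lambda g:(g.max(2)<190)&(g.max(2)>0),49,100)
im=cv2.imread("pics/side6.png")
find("side",im,(262,225,284,245),lambda g:(g.max(2)<165),49,100)
```

```text
top px [247. 217.] [578.  256.4  34.6  25.   -7.1] [577.9 256.5]
top px [254. 210.] [601.3 230.5  32.2  15.1  28. ] [603.6 231.7]
top px [244. 221.] [576.1 258.1  80.6  61.3   0.7] [564.3 265.1]
side px [272. 244.] [574.7 283.1  56.6  16.3  10. ] [581.5 287.5]
side px [273. 237.] [578.4 254.5  29.7  18.3  -6.8] [578.5 254.7]
side px [274. 227.] [585.  214.2  60.2  26.4  10. ] [581.7 210.4]
```

Request:
arm_command([
  [0.7, [0, 0, 2.0], 0],
  [0.7, [0, 0, 2.0], 0],
  [0.7, [0, 0, 2.0], 0],
  [0.7, [0, 0, 1.0], 0],
  [0.7, [0, 0, 0], 0],
])

```text
clock: 24.92
eef_pos: [433.7, 319.0, 31.3]
eef_rot: [-3.139, 0.003, 1.364]
wrist_force: [0.4, 0.1, -0.1]
finger_gap: 65.9
```

Request:
arm_command([
  [0.7, [0, 0, 0], 0],
  [0.7, [0, 0, 0], 0],
  [0.7, [0, 0, 0], 0],
])

```text
clock: 25.17
eef_pos: [434.7, 320.3, 34.6]
eef_rot: [3.14, -0.001, 1.365]
wrist_force: [-0.4, -1.1, 0.2]
finger_gap: 65.5
```

Request:
arm_command([
  [0.7, [0, 0, 0.7], 0],
  [0.7, [0, 0, 0.3], 0],
  [0.7, [0, 0, 0], 0],
  [0.7, [0, 0, 0], 0],
], force=50)

```text
clock: 25.5
eef_pos: [434.0, 320.0, 23.3]
eef_rot: [-3.141, 0.0, 1.365]
wrist_force: [-0.5, -0.4, 0.6]
finger_gap: 66.1
```

Request:
arm_command([
  [0.1, [0, 0, 0], 0],
  [0.1, [0, 0, 0], 0],
  [0.1, [0, 0, 0], 0],
  [0.1, [0, 0, 0], 0],
  [0.1, [0, 0, 0], 0],
])

```text
clock: 25.92
eef_pos: [434.1, 320.0, 23.5]
eef_rot: [3.142, -0.0, 1.365]
wrist_force: [-0.8, -0.4, -0.6]
finger_gap: 36.1
```

Request:
arm_command([
  [0.1, [0, 0, 0], 0],
  [0.1, [0, 0, 0], 0],
  [0.1, [0, 0, 0], 0],
])

```text
clock: 26.17
eef_pos: [434.1, 320.0, 23.5]
eef_rot: [-3.142, 0.0, 1.365]
wrist_force: [-0.2, -0.6, 0.1]
finger_gap: 25.1
```

Gripped on the knob (25 mm). Lift; underside at TCP − 23.5.

Request:
arm_command([
  [0.1, [0, 0, -1.0], 0],
  [0.1, [0, 0, -2.0], 0],
  [0.1, [0, 0, -2.5], 0],
  [0.1, [0, 0, -2.5], 0],
  [0.1, [0, 0, -2], 0],
])

```text
clock: 26.58
eef_pos: [434.0, 320.0, 125.5]
eef_rot: [3.141, -0.0, 1.365]
wrist_force: [0.1, 0.9, -5.9]
finger_gap: 25.0
```

Request:
arm_command([
  [0.1, [0, 0, 0], 0],
  [0.1, [0, 0, 0], 0],
  [0.1, [0, 0, 0], 0],
])

```text
clock: 26.83
eef_pos: [433.4, 319.6, 122.0]
eef_rot: [-3.14, 0.002, 1.365]
wrist_force: [-0.1, 0.3, -6.6]
finger_gap: 25.1
```

Run:
```python
from h import *
plan([(577.7,256.4,125)],1.492,.1,step=27)
```

```text
clk 26.83 pos [433.4 319.6 122. ] yaw 1.365 gap 25.1 F [-0.1  0.3 -6.6] j6 -0.80
[[0.1, [-0.54, 2.57, -0.05], -0.021], [0.1, [-0.59, 2.56, -0.05], -0.021], [0.1, [-0.65, 2.54, -0.05], -0.022], [0.1, [-0.7, 2.53, -0.05], -0.021], [0.1, [-0.76, 2.52, -0.05], -0.021]]
[[0.1, [-0.81, 2.5, -0.05], -0.021]]
```

Request:
arm_command([
  [0.1, [-0.54, 2.57, 0.0], -0.021],
  [0.1, [-0.59, 2.56, 0.0], -0.021],
  [0.1, [-0.65, 2.54, 0.0], -0.022],
  [0.1, [-0.7, 2.53, 0.0], -0.021],
  [0.1, [-0.76, 2.52, 0.0], -0.021],
])

```text
clock: 27.25
eef_pos: [554.7, 266.4, 121.2]
eef_rot: [-3.139, 0.002, 1.472]
wrist_force: [0.1, -0.2, -4.6]
finger_gap: 25.2
```

Request:
arm_command([
  [0.1, [-0.81, 2.5, 0.0], -0.021],
  [0.1, [0, 0, 0], 0],
  [0.1, [0, 0, 1.5], 0],
  [0.1, [0, 0, 0.5], 0],
  [0.1, [0, 0, 0], 0],
])

```text
clock: 27.67
eef_pos: [576.9, 256.4, 100.2]
eef_rot: [-3.137, 0.002, 1.492]
wrist_force: [0.2, 0.2, -5.8]
finger_gap: 24.9
```

Request:
arm_command([
  [0.1, [0, 0, 0], 0],
  [0.1, [0, 0, 0], 0],
  [0.1, [0, 0, 0], 0],
])

```text
clock: 27.92
eef_pos: [578.5, 257.1, 104.0]
eef_rot: [3.141, -0.0, 1.492]
wrist_force: [1.1, -0.4, -5.4]
finger_gap: 25.1
```

Run:
```python
from h import *
go(577.7,256.4,72.5,1.492)
s,_=manip.camera("side");s=s[:,:,::-1];t,d=manip.camera("top");t=t[:,:,::-1]
cv2.imwrite("pics/side7.png",s);cv2.imwrite("pics/top7.png",t)
cv2.imwrite("pics/s17.png",np.hstack([cv2.resize(s[180:280,230:320],(450,500),interpolation=cv2.INTER_CUBIC),cv2.resize(t[180:250,222:262],(286,500),interpolation=cv2.INTER_CUBIC)]))
```

```text
clk 27.92 pos [578.5 257.1 104. ] yaw 1.492 gap 25.1 F [ 1.1 -0.4 -5.4]
shift cm [-0.07 -0.07  3.15] turn 0.000 j6 -1.13 rows 1.0
```

View pics/s17.png

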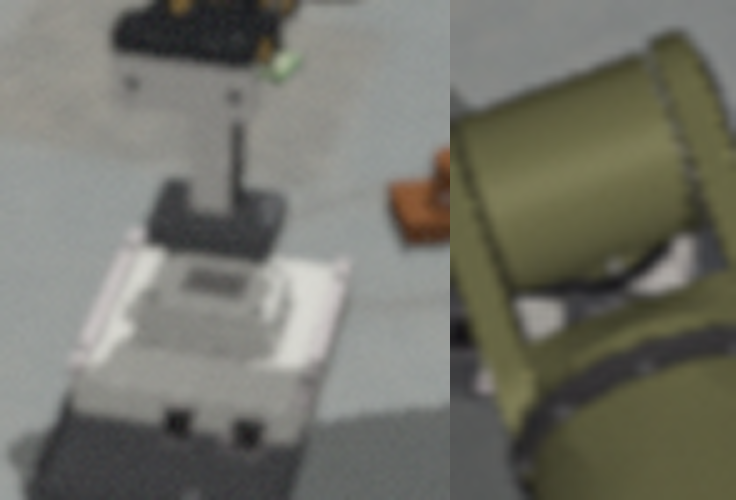

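Request:
arm_command([
  [0.1, [-0.07, -0.05, 1.0], 0],
  [0.1, [0, 0, 1.0], 0],
  [0.1, [0, 0, 0.6], 0],
  [0.1, [0, 0, 0], 0],
  [0.1, [0, 0, 0], 0],
])

```text
clock: 28.43
eef_pos: [577.6, 256.0, 76.7]
eef_rot: [-3.14, 0.001, 1.492]
wrist_force: [-0.1, 0.3, -5.9]
finger_gap: 25.1
```

Request:
arm_command([
  [0.1, [0, 0, 0], 0],
  [0.1, [0, 0, 0], 0],
])

```text
clock: 28.6
eef_pos: [578.1, 256.2, 77.9]
eef_rot: [3.141, -0.0, 1.492]
wrist_force: [0.6, 1.3, -5.7]
finger_gap: 24.8
```

Request:
arm_command([
  [0.1, [0, 0, 0.3], 0],
  [0.1, [0, 0, 0.15], 0],
  [0.1, [0, 0, 0.05], 0],
  [0.1, [0, 0, 0], 0],
  [0.1, [0, 0, 0], 0],
])

```text
clock: 29.02
eef_pos: [577.9, 256.2, 72.5]
eef_rot: [3.142, -0.0, 1.492]
wrist_force: [-0.1, 0.3, -3.9]
finger_gap: 24.9
```

Request:
arm_command([
  [0.1, [0, 0, 0.05], 0],
  [0.1, [0, 0, 0], 0],
  [0.1, [0, 0, 0], 0],
])

```text
clock: 29.27
eef_pos: [578.0, 256.2, 72.5]
eef_rot: [3.141, -0.0, 1.492]
wrist_force: [-4.2, -1.9, 3.6]
finger_gap: 25.0
```

Request:
arm_command([
  [0.1, [0, 0, -0.05], 0],
  [0.1, [0, 0, 0], 0],
  [0.6, [0, 0, 0], 0],
  [0.6, [0, 0, 0], 0],
  [0.6, [0, 0, 0], 0],
])

```text
clock: 29.68
eef_pos: [578.2, 256.3, 72.6]
eef_rot: [3.141, -0.0, 1.492]
wrist_force: [-0.2, 0.2, -0.4]
finger_gap: 41.9
```

Request:
arm_command([
  [0.6, [0, 0, 0], 0],
  [0.6, [0, 0, -1.0], 0],
  [0.6, [0, 0, -2.0], 0],
  [0.6, [0, 0, -2.0], 0],
  [0.6, [0, 0, -2.0], 0],
])

```text
clock: 30.1
eef_pos: [577.9, 256.2, 144.1]
eef_rot: [3.141, -0.0, 1.492]
wrist_force: [0.5, 0.1, 0.5]
finger_gap: 56.8
```

Run:
```python
from h import *
plan([(360,190,170)],1.3,.6,step=35)
```

```text
clk 30.10 pos [577.9 256.2 144.1] yaw 1.492 gap 56.8 F [0.5 0.1 0.5] j6 -1.13
[[0.6, [-1.19, -3.03, -0.37], 0.027], [0.6, [-1.27, -3.0, -0.37], 0.028], [0.6, [-1.35, -2.95, -0.37], 0.027], [0.6, [-1.43, -2.93, -0.37], 0.028], [0.6, [-1.51, -2.88, -0.37], 0.027]]
[[0.6, [-1.59, -2.84, -0.37], 0.028], [0.6, [-1.67, -2.79, -0.37], 0.027]]
```

Request:
arm_command([
  [0.6, [-1.19, -3.03, -0.37], 0.027],
  [0.6, [-1.27, -3.0, -0.37], 0.028],
  [0.6, [-1.35, -2.95, -0.37], 0.027],
  [0.6, [-1.43, -2.93, -0.37], 0.028],
  [0.6, [-1.51, -2.88, -0.37], 0.027],
])

```text
clock: 30.52
eef_pos: [420.8, 208.5, 161.7]
eef_rot: [3.141, -0.001, 1.354]
wrist_force: [-0.3, 0.3, -0.2]
finger_gap: 56.2
```

Request:
arm_command([
  [0.6, [-1.6, -2.84, -0.37], 0.028],
  [0.6, [-1.6, -2.8, -0.37], 0.027],
  [0.6, [0, 0, 0], 0],
  [0.6, [0, 0, 0], 0],
])

```text
clock: 30.85
eef_pos: [359.8, 190.7, 169.8]
eef_rot: [3.139, -0.002, 1.301]
wrist_force: [-0.5, -0.8, -0.2]
finger_gap: 56.7
```

Run:
```python
from h import *
s,_=manip.camera("side");s=s[:,:,::-1];t,d=manip.camera("top");t=t[:,:,::-1]
cv2.imwrite("pics/side8.png",s);cv2.imwrite("pics/top8.png",t)
cv2.imwrite("pics/s18.png",np.hstack([cv2.resize(s[205:345,230:370],(480,480),interpolation=cv2.INTER_CUBIC),cv2.resize(t[185:285,185:250],(312,480),interpolation=cv2.INTER_CUBIC)]))
for th in(85,100,110): find("top",t,(232,205,260,230),lambda g:g.max(2)<th,67,200)
find("top",t,(185,238,222,282),lambda g:g.max(2)<80,0)
find("top",t,(185,240,212,280),lambda g:g.max(2)<70,36)
```

```text
top px [245. 216.] [579.2 258.7  36.1  32.6 -89.3] [579.7 259. ]
top px [249. 209.] [604.7 246.7  20.4   2.9 -89.3] [604.8 245.6]
top px [246. 217.] [576.5 257.3  65.2  46.8  -3.7] [577.2 257.2]
top px [246. 217.] [576.3 257.7  68.   49.6  -5.6] [576.8 257.6]
top px [201. 261.] [431.5 413.1 117.9  72.5   2. ] [431.5 413.7]
top px [200. 261.] [430.8 408.4 113.4  68.5   2. ] [430.9 408.9]
```

View pics/s18.png

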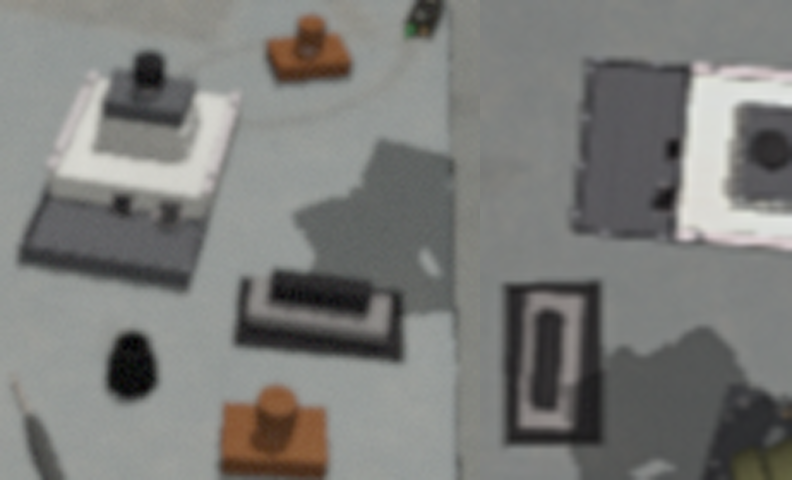

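Run:
```python
from h import *
t=cv2.imread("pics/top8.png");s=cv2.imread("pics/side8.png")
a=cv2.convertScaleAbs(up(t,208,202,236,240,12),alpha=1.6);b=cv2.convertScaleAbs(up(s,240,255,300,280,8),alpha=1.3)
b=cv2.copyMakeBorder(b,0,a.shape[0]-b.shape[0],0,0,cv2.BORDER_CONSTANT)
cv2.imwrite("pics/ch.png",np.hstack([a,b])[:600,:800])
find("top",t,(214,205,230,236),lambda g:g.max(2)<62,10,60)
```

```text
top px [224. 226.] [551.4 338.1  17.6  14.4  -6.5] [550.  337.5]
top px [225. 216.] [586.  332.7  14.3   9.    1.3] [586.  332.6]
```

View pics/ch.png

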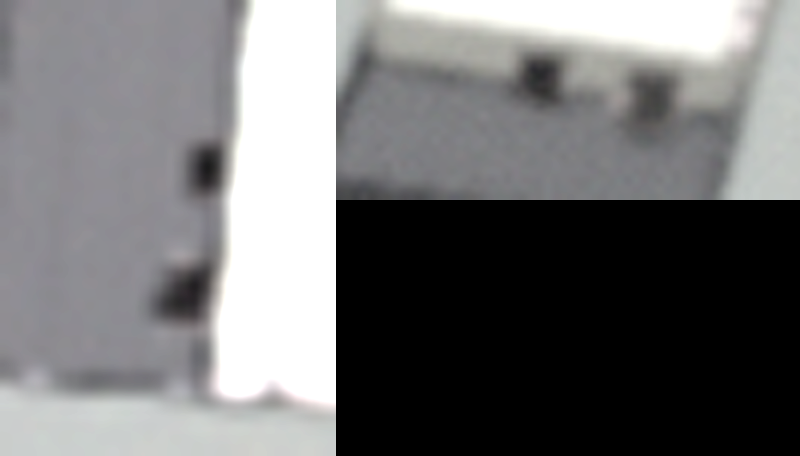

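```bash
python3 -c "
from cell import manip
print(manip.sign_off())"
```

```text
the job is handed in; nothing more can be done
None
```

I swept all three chips into the trough with the scraper and parked the scraper upright on its mat. I then stacked both spreaders on the outline and set the steel weight on top. I handed the job in at about 31 s, with the gripper open and clear of everything.

| Item | Last check | Result |
|---|---|---|
| Chips | No chips on the plate in the last pictures | They lean against the plate's end face inside the trough. I saw two dark spots there, not three separate chips. The larger one is probably two chips on each other, because they were swept in the same lane. I did not measure their heights. |
| Scraper | Last pictures | Upright near the middle of the mat; not measured numerically. |
| Spreader stack | Top camera (578.0, 256.4), side camera (578.4, 254.5) mm | About 1.5 mm from the outline centre in each camera's own view. The cameras differ by 2–3 mm in y (top put the outline at (578.3, 257.8), side at (577.2, 255.0)). I aimed between them. |
| Weight | Top camera (577, 257), angle about -4.6° | About 1–2 mm from the outline centre; the outline is at -4.5°. |
| Loupe, screw dish, daughter board, brown look-alikes | Never touched by the arm | I did not measure their positions at the end. |

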